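Set the stabiliser screws of a comparator stand

TASK

The dial-gauge stand rocks because the thumbscrew feet at its two front corners do not reach the worktop. Turn both black knobs clockwise until their rubber tips bear firmly and every foot of the stand carries its share, so that it no longer rocks, without jacking it up off its three fixed feet, pressing it down hard or shoving it about. Let go of it and leave the small things around it alone.

Things in the scene. Friction and masses are not known exactly. Their poses are not given: they have to be found in the camera images.
- stand: Dial-gauge stand: grey iron plate 150x150x16 mm, 5 kg, top 34 mm over the worktop, on three domed rubber feet (two rear at x 60, y +-20 mm, one front at x -62, y 0). Behind: a steel column with a ball on top; the gauge, 111 mm high, reaches forward from it to x 0. Origin on the worktop under its centre, x to the column, z up. Parts beyond the screws are rigid.
- left_axis (a point): Left (+y) screw's axis at the plate's top, fixed to the stand (x -58, y +56, z 34 mm). On it a round black knob 32 mm wide, 26 high, its centre 29 to 33 mm above this point at the start. Turned clockwise from above, knob and foot screw down 10 mm a turn. The foot is a flat rubber tip 36 mm wide that starts 0.9 to 3.4 mm (0.55 to 2.2 rad) above the worktop.
- right_axis (a point): The same for the right (-y) screw (x -58, y -56, z 34 mm). From first touch a tip's load grows by about 10 N per rad (springy rubber) and the knob, which turns freely with 0.03 N m, gets stiffer. Each tip should carry about 5 N, that is 0.5 rad past first touch; at about 9 N it begins to lift another foot off the worktop.
- ball (a point): Centre of the 26 mm black ball on the column (stand frame x 58, y 0, z 135 mm). A sideways push here of 4 N rocks the stand to that side until that screw's tip edge touches; then it resists with 1.5 N/mm. From first contact to a 6.5 N push, each mm of ball travel (plus 0.3 mm) calls for 0.34 rad of that side's screw to load its tip with about 5 N.
- petri_dish: Bystander: flat round dish, 59 mm wide, 13 high; origin at the centre of its underside. Do not disturb.
- forceps: Bystander: steel forceps lying down, 136 mm long; origin at the centre of its underside. Do not disturb.
- slide_box: Bystander: small carton, 32x84x29 mm; origin at the centre of its underside. Do not disturb.
- beaker_tall: Bystander: tall glass beaker, 49 mm wide, 86 high; origin at the centre of its underside. Do not disturb.

How it is judged (in metres and radians):
At the end, for the whole second after the job is handed in: Each of the two screw tips carries at least 2.5 N, each of the three fixed feet at least 1.5 N, and the stand is at rest (contact force between each of left_tip_c0, right_tip_c0 and anything else above 2.5 N and contact force between each of stand_c1, stand_c2, stand_c3 and anything else above 1.5 N and linear speed of stand below 0.01 m/s); the robot touches nothing.
It fails at once if A screw tip is pressed on the worktop with more than 20 N (contact force between any of left_tip_c0, right_tip_c0 and anything else above 20 N).
It fails at once if The stand is shoved more than 15 mm or tipped more than 7 degrees (distance of stand from where it was at the start of the episode above 0.015 m or angle between stand's own z axis and vertical above 0.12 rad).
It fails at once if The petri dish, forceps, slide carton or tall beaker is moved more than 15 mm (distance of any of petri_dish, forceps, slide_box, beaker_tall from where it was at the start of the episode above 0.015 m).
It also fails if it takes over 72 s, if anything falls off the work surface, if the arm or the gripper's body presses on something with over 40 N, if the wrist force passes 120 N, or if a joint passes its speed limit or range.

ROBOT

A 6-joint arm with a two-finger parallel gripper is mounted at the origin on a cart in front of the work surface, level with it; the furniture and walls round the work are solid. World frame = base frame: x ahead of the robot, y to its left, z up, the work surface at z = 0. Lengths are in mm, angles in degrees, forces in N, time in s.
With the tool pointing down it reaches from about 350 to 850 mm from the base axis. Payload 8.1 kg.
Tool frame: the origin (TCP) lies on the centre line of the jaws, within the pads' length; the fingertips stand 8 mm ahead of it and the grasp point (between the pads) lies 11 mm behind it; x points along the fingers, z is the direction in which the jaws open and shut, and the axes are right-handed (so a half turn about x gives the same grasp; the last joint's range is limited). The gripper opens to 85 mm and grips with 20 to 120 N. Pads are 22 mm wide; open, the fingers measure 114 mm over their backs; the gripper's body (76 mm by 85 mm) begins 54 mm behind the grasp point. The pads swing forward as they close: fully open they stand 13 mm farther back than shut.
Start: joints at [65.81, 7.471, 85.268, -0, 87.261, -4.893], TCP at [198.26, 566.302, 239.292] pointing down, gripper open.
Joint ranges: [-169.43, 169.43], [-51.17, 129.36], [1.28, 143.12], [-76.62, 256.62], [0, 156.53], [-152.29, 152.29]. Speed limits (degrees/s): [136.94, 136.94, 159.86, 180, 180, 180].

INTERFACE

Orientations are given as [roll, pitch, yaw] about the fixed x, y, z axes, in that order (R = Rz(yaw) Ry(pitch) Rx(roll)).
In Python, from bench import r, vision, order gives the robot as it stands. The module is installed in compiled form; this text tells all that it offers.
- The arm moves only by the shell command python3 -m jog 'ROWS' [FORCE]. ROWS is JSON, a list of rows, each a list of 3 entries, a list of its own where there are three numbers: the shift along the world's x, y, z in m, then the turn, a rotation vector about the world's x, y, z in rad, then the opening, from -1 (shut) to 1 (fully open). A call has 1 to 5 rows; each row is the pose to reach, as a shift and turn from the pose commanded when the call began; what a row does not reach only later rows make up. A row lasts 1/12 s, in which the tool goes at most 41.7 mm and 7.16 degrees, less where a joint would pass 70% of its speed; a pose out of reach is approached as far as the arm can. A call with a gripper value outside its range is refused whole. The fingers move at their own pace and stop on an object; FORCE is the grip in N (left out, the last holds). Time passes only in rows, so rows that repeat a pose let the fingers close. It gives the time, the measured TCP pose, the force and the opening at its end, in the units of the state.
- r.sense(): the state, without advancing time (a new reading comes with each control period).
- vision.snapshot(name): name is "scene" or "top" or "wrist"; returns the picture (384x512x3 uint8, red, green, blue); there is no depth.
- vision.camera_model(name): a dict with "fov_y" (degrees; the focal length in pixels is half the picture's height over the tangent of half this angle, whatever the lens; pixels are square), "cx", "cy" (the principal point, pixels), "world_to_cam" (4x4, takes a point from world to camera coordinates). Camera axes: x right, y down, z forward; pixel columns grow to the right and rows downward; lengths in mm; the calibration is good to about 2 mm. A picture is of the moment at which its call begins: read the wrist's pose just before it. camera_model takes no time and is no camera call; for the wrist camera it gives the pose at the moment of the call.
- order.hand_in(): hands the job in, once; it reports no verdict.
The state is a dict: "time": time; "joint_pos": joint angles; "qd": joint speeds; "joint_efforts": joint torques, N m; "tool_pos": TCP position; "tcp_rot": TCP orientation; "ft_force": force on the tool from outside, world axes, zero at the start; "wrist_torque": the same for the moment, N m; "finger_gap": finger opening in mm.
Only numpy, scipy, OpenCV 4.12 (cv2) and the standard library are available. Lean on these libraries where they do the work, as an engineer would, in place of code of your own. Each camera call takes 0.05 s, during which the arm holds its last target.

## Working session

There is one attempt and no reset: what is moved stays moved. The work goes in short steps, Python scripts to look and compute and a shell command to move; the robot and the scene stay as the last step left them, time stands still between calls to the robot, and variables do not carry over. Pictures are saved under pics/ and viewed, and the job is handed in when it is done.

```bash
mkdir -p pics; python3 - <<'E'
from bench import r, vision
import cv2
s=r.sense();print(s)
for n in("scene","top","wrist"):
    im=vision.snapshot(n);cv2.imwrite(f"pics/{n}0.png",im[:,:,::-1])
    print(n,vision.camera_model(n))
E
```

```text
{'time': 0.0, 'joint_pos': array([ 6.58094533e+01,  7.51520854e+00,  8.53282410e+01,  8.86628726e-04,
        8.72600555e+01, -4.89381272e+00]), 'qd': array([-0.02457678,  0.07401488,  0.06512974, -0.03773171, -0.00564464,
        0.00795061]), 'joint_efforts': array([-1.37294483e-03, -5.69413698e+01, -5.00538576e+01, -3.41372024e-04,
        1.52217963e-02,  6.55350300e-05]), 'tool_pos': array([198.04507912, 565.82564059, 238.25330376]), 'tcp_rot': array([ 174.61600508,   89.89649117, -114.68077206]), 'ft_force': array([-0.90616834, -0.19267247, -0.24744103]), 'wrist_torque': array([ 0.03386582, -0.04193204, -0.02706926]), 'finger_gap': 85.30283804848271}
scene {'fov_y': 53.328843924901605, 'cx': 258.3004109886142, 'cy': 191.99754545238955, 'world_to_cam': array([[-4.86137508e-01, -8.73812284e-01, -1.10642082e-02,
         2.59473590e+02],
       [-3.64685044e-01,  2.14362493e-01, -9.06120047e-01,
         2.86789927e+02],
       [ 7.94150579e-01, -4.36463990e-01, -4.22875919e-01,
         6.29559984e+02],
       [ 0.00000000e+00,  0.00000000e+00,  0.00000000e+00,
         1.0000000
[... 196 characters left out ...]
       [-9.90834768e-01,  1.85650609e-02, -1.33797614e-01,
         5.38157317e+02],
       [ 1.33461027e-01, -1.83234900e-02, -9.90884657e-01,
         1.38690706e+03],
       [ 0.00000000e+00,  0.00000000e+00,  0.00000000e+00,
         1.00000000e+00]])}
wrist {'fov_y': 61.98435368117185, 'cx': 258.69662771597547, 'cy': 192.7616463770246, 'world_to_cam': array([[ 3.30761766e-01,  9.43713899e-01, -8.54890251e-04,
        -5.98424324e+02],
       [ 9.06904608e-01, -3.17609701e-01,  2.76853951e-01,
        -3.58152482e+01],
       [ 2.60999400e-01, -9.23480057e-02, -9.60911629e-01,
         3.79498026e+02],
       [ 0.00000000e+00,  0.00000000e+00,  0.00000000e+00,
         1.00000000e+00]])}
```

View pics/scene0.png

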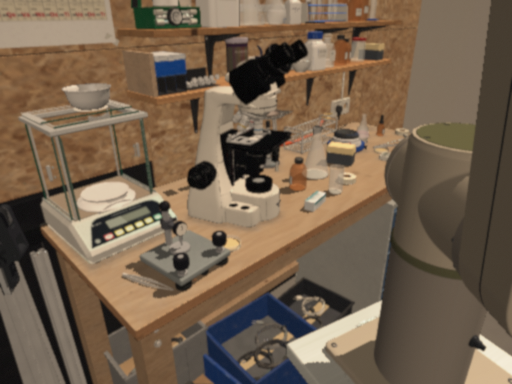

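View pics/top0.png

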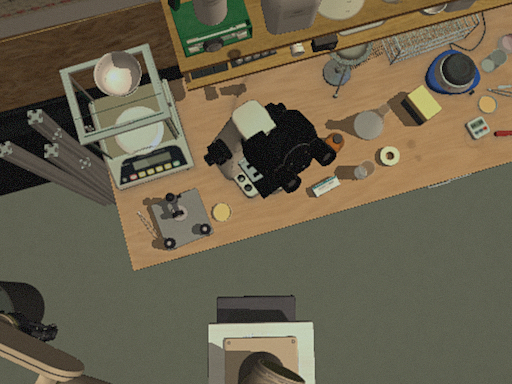

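View pics/wrist0.png

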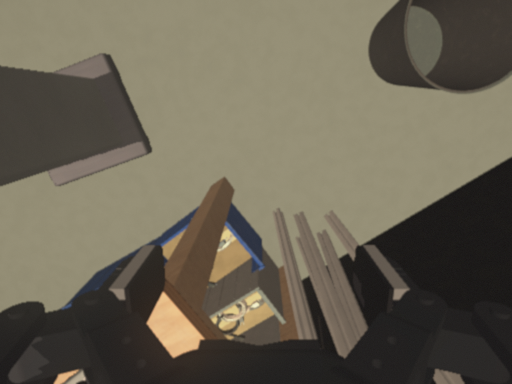

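```bash
python3 - <<'E'
import cv2
im=cv2.imread("pics/top0.png")
cv2.imwrite("pics/top0c.png",cv2.resize(im[130:330,180:400],None,fx=3,fy=3,interpolation=cv2.INTER_CUBIC)[:600])
im=cv2.imread("pics/scene0.png")
cv2.imwrite("pics/scene0c.png",cv2.resize(im[130:330,150:400],None,fx=3,fy=3,interpolation=cv2.INTER_CUBIC)[:600])
E
python3 - <<'E'
import cv2
im=cv2.imread("pics/top0.png")
cv2.imwrite("pics/top0d.png",cv2.resize(im[170:270,120:245],None,fx=6,fy=6,interpolation=cv2.INTER_CUBIC))
im=cv2.imread("pics/scene0.png")
cv2.imwrite("pics/scene0d.png",cv2.resize(im[190:300,110:250],None,fx=5,fy=5,interpolation=cv2.INTER_CUBIC))
E
```

```text
(no output)
```

View pics/top0d.png

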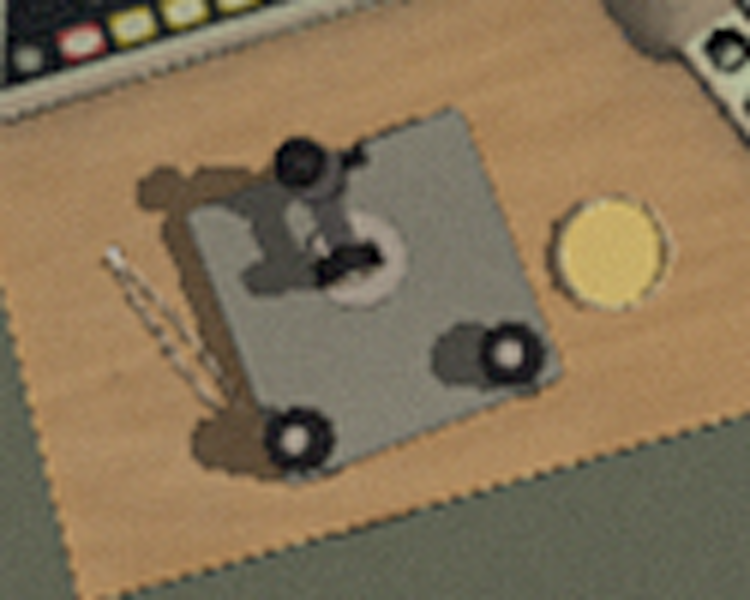

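View pics/scene0d.png

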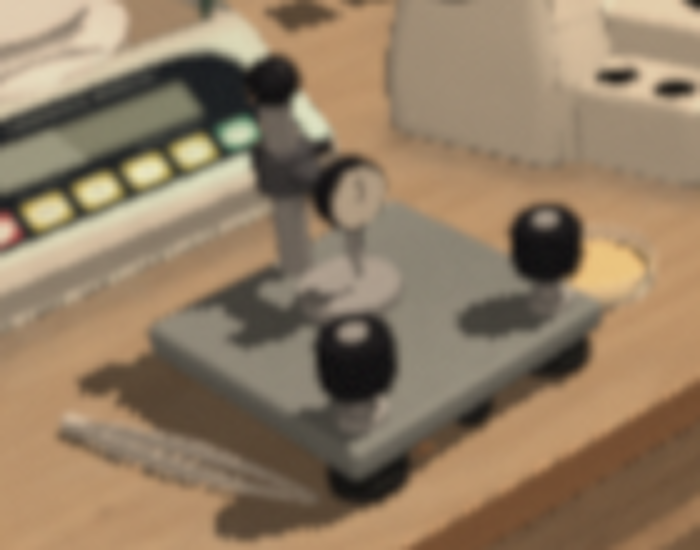

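```bash
cat > h.py <<'E'
import numpy as np
from bench import r, vision
from scipy.optimize import least_squares
def proj(n,P,m=None):
    m=m or vision.camera_model(n)
    W=m["world_to_cam"];f=192/np.tan(np.radians(m["fov_y"]/2))
    c=W[:3,:3]@np.asarray(P,float)+W[:3,3]
    return np.array([m["cx"]+f*c[0]/c[2],m["cy"]+f*c[1]/c[2]])
def backproj(n,uv,z,m=None):
    m=m or vision.camera_model(n)
    W=m["world_to_cam"];f=192/np.tan(np.radians(m["fov_y"]/2))
    d=W[:3,:3].T@np.array([(uv[0]-m["cx"])/f,(uv[1]-m["cy"])/f,1])
    o=-W[:3,:3].T@W[:3,3]
    return o+d*(z-o[2])/d[2]
def Tst(p,P):
    c,s=np.cos(p[2]),np.sin(p[2])
    return np.array([p[0]+c*P[0]-s*P[1],p[1]+s*P[0]+c*P[1],P[2]])
L=(-58,56,78);R=(-58,-56,78);B=(58,0,135)
E
python3 - <<'E'
from h import *
obs=[("top",L,(169.67,243)),("top",R,(205,228.67)),("top",B,(170,197.2)),("scene",B,(164.8,206)),("scene",L,(180.4,255.6)),("scene",R,(219,233.4))]
f=lambda p:np.concatenate([proj(n,Tst(p,P))-uv for n,P,uv in obs])
s=least_squares(f,[450,250,0.3])
print(s.x,np.degrees(s.x[2]));print(s.fun.reshape(-1,2).round(1))
for P in(L,R,B):print(Tst(s.x,P))
f=lambda p:np.concatenate([proj(n,Tst(p,P))-uv for n,P,uv in obs[:3]])
s=least_squares(f,[450,250,0.3])
print(s.x,s.fun.round(1))
print(backproj("top",(222,212),13))
E
```

```text
[4.65397250e+02 2.30952271e+02 3.65869260e-01] 20.96276442695182
[[-0.7  0.7]
 [-0.2  0.6]
 [-0.4  0.3]
 [-0.2 -1.4]
 [ 0.3 -1. ]
 [ 0.2 -0.7]]
[391.20146368 262.49565938  78.        ]
[431.2707131  157.90858919  78.        ]
[519.55841109 251.70241833 135.        ]
[4.66928274e+02 2.29768217e+02 3.69950122e-01] [-0.2  0.2  0.2 -0.  -0.  -0.2]
[487.37937375 110.04709692  13.        ]
```

```bash
cat >> h.py <<'E'
from scipy.spatial.transform import Rotation as Ro
def st():
    s=r.sense()
    M=Ro.from_euler('xyz',s["tcp_rot"],degrees=True).as_matrix()
    a=np.degrees(np.arctan2(M[1,2],M[0,2]))
    print("t%.2f"%s["time"],"pos",s["tool_pos"].round(1),"xax",M[:,0].round(3),"jawang %.1f"%a,"F",s["ft_force"].round(2),"T",s["wrist_torque"].round(3),"gap %.1f"%s["finger_gap"],"q6 %.0f"%s["joint_pos"][5])
    return s
E
python3 - <<'E'
from h import *
st()
for uv,z in [((157,108),250),((75,132),250),((190,160),60),((120,188),60),((132,65),250),((62,75),250)]: print(uv,z,backproj("top",uv,z).round())
E
python3 -m jog '[[[0.04,-0.04,0.02],[0,0,0],0.06]]' 60
```

```text
t0.15 pos [198.1 565.9 238.5] xax [-0.001 -0.001 -1.   ] jawang 70.7 F [ 0.16 -0.6   0.29] T [-0.005  0.012  0.02 ] gap 85.4 q6 -5
(157, 108) 250 [745. 267. 250.]
(75, 132) 250 [683. 481. 250.]
(190, 160) 60 [643. 203.  60.]
(120, 188) 60 [561. 412.  60.]
(132, 65) 250 [865. 335. 250.]
(62, 75) 250 [840. 521. 250.]
time: 0.23
tool_pos: [221.6, 539.7, 249.2]
tcp_rot: [145.6, 89.6, -143.4]
ft_force: [0.6, 0.4, 0.7]
finger_gap: 75.4
```

```bash
python3 -m jog '[[[0.03,-0.03,0],[0,0,0.12],0.06],[[0.055,-0.06,0],[0,0,0.24],0.06],[[0.08,-0.09,0],[0,0,0.36],0.06],[[0.11,-0.12,0],[0,0,0.48],0.06],[[0.14,-0.15,0],[0,0,0.60],0.06]]'
python3 -m jog '[[[0.03,-0.03,0],[0,0,0.1],0.06],[[0.06,-0.06,0],[0,0,0.1],0.06],[[0.09,-0.08,-0.02],[0,0,0.1],0.06],[[0.12,-0.10,-0.04],[0,0,0.1],0.06],[[0.142,-0.124,-0.04],[0,0,0.1],0.06]]'
python3 -m jog '[[[0,0,0],[0,0,0],0.06],[[0,0,0],[0,0,0],0.06]]'
python3 - <<'E'
from h import *
import cv2
s=st()
m=vision.camera_model("wrist")
im=vision.snapshot("wrist");cv2.imwrite("pics/w1.png",im[:,:,::-1])
im=vision.snapshot("top");cv2.imwrite("pics/t1.png",im[:,:,::-1])
st()
p=[465.4,230.95,.3659]
for P in(L,R,B):print(proj("wrist",Tst(p,P),m))
E
```

```text
time: 0.65
tool_pos: [357.9, 396.0, 253.0]
tcp_rot: [121.8, 90.0, -134.2]
ft_force: [0.5, 0.3, -0.2]
finger_gap: 45.0
time: 1.07
tool_pos: [499.1, 271.4, 208.5]
tcp_rot: [94.3, 89.7, -156.4]
ft_force: [-0.0, 0.2, -1.5]
finger_gap: 45.5
time: 1.23
tool_pos: [499.8, 272.1, 212.3]
tcp_rot: [93.2, 89.9, -157.7]
ft_force: [0.2, 1.2, 0.7]
finger_gap: 45.3
t1.23 pos [499.8 272.1 212.3] xax [-0.002 -0.001 -1.   ] jawang 109.1 F [0.25 1.16 0.68] T [-0.031  0.046 -0.033] gap 45.3 q6 -86
t1.33 pos [498.9 274.  213.3] xax [-0.  0. -1.] jawang 109.3 F [0.25 0.61 0.16] T [0.038 0.041 0.028] gap 45.4 q6 -86
[293.4209762   54.56460711]
[150.68817076  59.61206748]
[223.51785007 222.07411277]
```

View pics/w1.png

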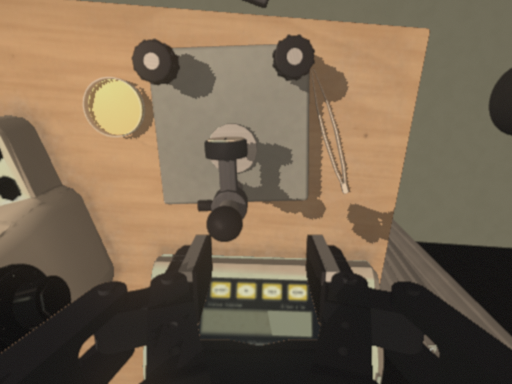

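View pics/t1.png

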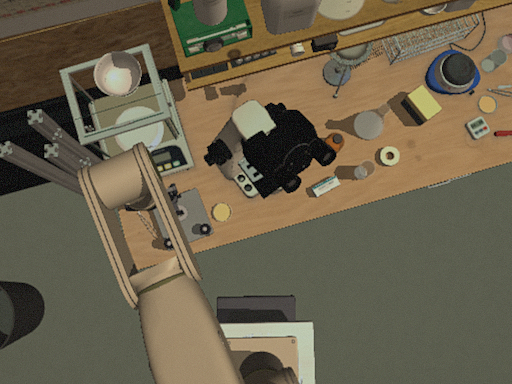

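```bash
python3 - <<'E'
from h import *
m=vision.camera_model("wrist");st()
obs=[("top",L,(169.67,243)),("top",R,(205,228.67)),("top",B,(170,197.2)),("scene",B,(164.8,206)),("scene",L,(180.4,255.6)),("scene",R,(219,233.4)),
("wrist",L,(294,57)),("wrist",R,(151,61)),("wrist",B,(225,222))]
w=[3,3,3,2,2,2,1,1,1]
f=lambda p:np.concatenate([k*(proj(n,Tst(p,P),m if n=="wrist" else None)-uv) for k,(n,P,uv) in zip(w,obs)])
s=least_squares(f,[450,250,0.3]);p=s.x
print(p);print((s.fun.reshape(-1,2)).round(1))
for P in(L,R,B):print(Tst(p,P).round(1))
print("thumb candidates obs (174.4,219.4)")
for z in(85,90,95,100,105,110):print(z,proj("scene",Tst(p,(58,-20,z))),proj("scene",Tst(p,(45,-20,z))),proj("wrist",Tst(p,(58,-20,z)),m))
E
```

```text
t1.33 pos [498.9 274.  213.3] xax [-0.  0. -1.] jawang 109.3 F [0.25 0.61 0.16] T [0.038 0.041 0.028] gap 45.4 q6 -86
[4.65729781e+02 2.32104940e+02 3.69496161e-01]
[[-3.   1.9]
 [-1.7  1.2]
 [-2.5  0.8]
 [-1.7 -2.5]
 [-0.3 -1.9]
 [-0.7 -1.4]
 [-2.2 -1.4]
 [-1.4 -0.3]
 [-2.8  0.5]]
[391.4 263.4  78. ]
[431.9 158.9  78. ]
[519.8 253.1 135. ]
thumb candidates obs (174.4,219.4)
85 [173.20449762 220.49426481] [176.7254878  222.18051232] [205.46952879 202.10173761]
90 [172.98298453 218.65235176] [176.51038031 220.32705391] [204.5314223  203.89304277]
95 [172.7604371  216.80183803] [176.2942599  218.46486787] [203.55959408 205.74873925]
100 [172.53684808 214.94266324] [176.07711943 216.59389242] [202.55219258 207.67236257]
105 [172.31221012 213.07476644] [175.85895164 214.71406518] [201.50722816 209.6677119 ]
110 [172.08651583 211.19808611] [175.63974922 212.82532319] [200.42256001 211.73887512]
```

```bash
python3 -m jog '[[[0.01,-0.01,-0.01],[0,0,0.03],0.06],[[0.02,-0.021,-0.02],[0,0,0.03],0.06],[[0.02,-0.021,-0.03],[0,0,0.03],0.06],[[0.02,-0.021,-0.03],[0,0,0.03],0.06],[[0.02,-0.021,-0.03],[0,0,0.03],0.06]]'
python3 -c "
from h import *
import cv2
st();m=vision.camera_model('wrist');im=vision.snapshot('wrist');cv2.imwrite('pics/w2.png',im[:,:,::-1])
print(proj('wrist',(519.7,252.5,135),m))"
```

```text
time: 1.75
tool_pos: [518.1, 252.9, 182.1]
tcp_rot: [82.5, 89.9, -166.5]
ft_force: [0.2, -0.3, -0.4]
finger_gap: 45.1
t1.75 pos [518.1 252.9 182.1] xax [-0.002 -0.001 -1.   ] jawang 111.0 F [ 0.16 -0.27 -0.43] T [ 0.    -0.014 -0.052] gap 45.1 q6 -90
[258.11242893 223.88619311]
```

View pics/w2.png

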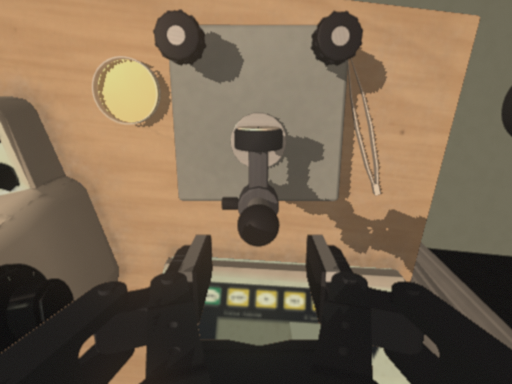

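```bash
python3 -m jog '[[[0.001,0,-0.015],[0,0,0],0.06],[[0.001,0,-0.03],[0,0,0],0.06],[[0.001,0,-0.045],[0,0,0],0.06],[[0.001,0,-0.051],[0,0,0],0.06],[[0.001,0,-0.051],[0,0,0],0.06]]'
python3 -m jog '[[[0,0,0],[0,0,0],0.06],[[0,0,0],[0,0,0],0.06],[[0,0,0],[0,0,0],0.06]]'
python3 -c "
from h import *
import cv2
st();im=vision.snapshot('wrist');cv2.imwrite('pics/w3.png',im[:,:,::-1]);st();im=vision.snapshot('scene');st();cv2.imwrite('pics/s3.png',cv2.resize(im[130:280,80:280],None,fx=4,fy=4)[:,:,::-1])"
```

```text
time: 2.22
tool_pos: [519.0, 252.7, 130.8]
tcp_rot: [87.6, 89.8, -161.4]
ft_force: [-0.8, -0.5, -0.3]
finger_gap: 44.9
time: 2.47
tool_pos: [521.0, 253.1, 133.7]
tcp_rot: [-89.3, 89.9, 21.7]
ft_force: [-0.2, -0.6, 1.3]
finger_gap: 45.1
t2.47 pos [521.  253.1 133.7] xax [ 0.002  0.001 -1.   ] jawang 111.0 F [-0.15 -0.57  1.33] T [-0.026 -0.04  -0.015] gap 45.1 q6 -90
t2.52 pos [520.9 253.  133.5] xax [ 0.002  0.001 -1.   ] jawang 111.0 F [-1.28  0.47  0.18] T [-0.014  0.027 -0.009] gap 45.3 q6 -90
t2.57 pos [520.8 252.9 133.3] xax [ 0.002  0.001 -1.   ] jawang 111.0 F [ 0.06  0.11 -0.49] T [-0.011 -0.028  0.019] gap 45.5 q6 -90
```

View pics/w3.png

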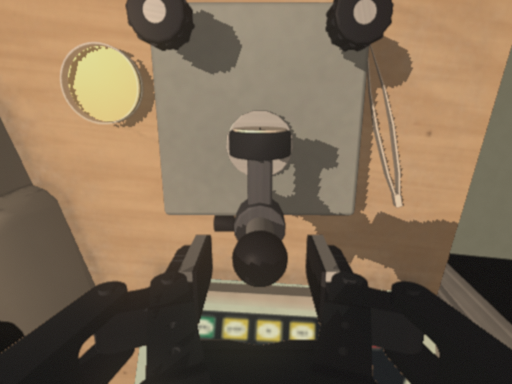

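View pics/s3.png

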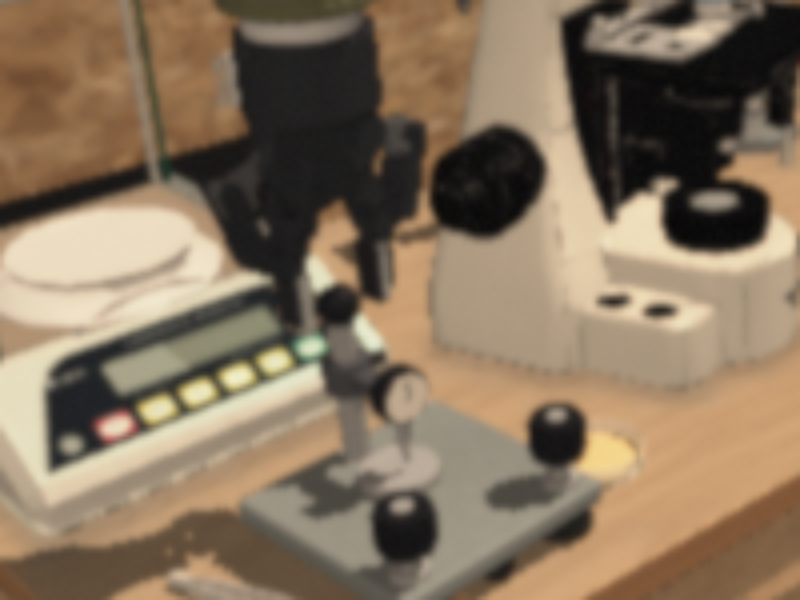

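```bash
cat >> h.py <<'E'
def av(n=6,stand=0.3695):
    F=[];Tq=[];X=[];G=[]
    for i in range(n):
        vision.snapshot("wrist");s=r.sense();F.append(s["ft_force"]);X.append(s["tool_pos"]);G.append(s["finger_gap"]);Tq.append(s["wrist_torque"])
    F=np.mean(F,0);X=np.mean(X,0);d=np.array([-np.sin(stand),np.cos(stand),0]);e=np.array([np.cos(stand),np.sin(stand),0])
    print("t%.2f"%s["time"],"pos",X.round(2),"sy %.2f sx %.2f"%(d@(X-[519.7,252.5,0]),e@(X-[519.7,252.5,0])),"F",F.round(2),"Fsy %.2f"%(d@F),"T",np.mean(Tq,0).round(3),"gap %.2f"%np.mean(G))
E
python3 -c "
from h import *
av(8)"
python3 -m jog '[[[-0.0015,0.0035,0],[0,0,0],0.06],[[-0.0029,0.0070,0],[0,0,0],0.06],[[-0.0029,0.0070,0],[0,0,0],0.06],[[-0.0029,0.0070,0],[0,0,0],0.06]]' >/dev/null
python3 -c "
from h import *
av(5)"
```

```text
t2.97 pos [520.36 252.68 132.49] sy -0.07 sx 0.68 F [ 0.24 -0.12  0.08] Fsy -0.20 T [-0.012 -0.004  0.004] gap 45.34
t3.55 pos [517.27 259.69 132.17] sy 7.58 sx 0.33 F [-0.11 -0.23 -0.22] Fsy -0.17 T [-0.01  -0.009  0.013] gap 45.21
```

```bash

python3 -m jog '[[[-0.0004,0.0009,0],[0,0,0],0.06],[[-0.0004,0.0009,0],[0,0,0],0.06]]' >/dev/null
python3 -c "
from h import *
av(4)"
python3 -m jog '[[[-0.0004,0.0009,0],[0,0,0],0.06],[[-0.0004,0.0009,0],[0,0,0],0.06]]' >/dev/null
python3 -c "
from h import *
av(4)"
python3 -m jog '[[[-0.0004,0.0009,0],[0,0,0],0.06],[[-0.0004,0.0009,0],[0,0,0],0.06]]' >/dev/null
python3 -c "
from h import *
av(4)"
```

```text
t3.92 pos [516.9  260.53 132.19] sy 8.50 sx 0.29 F [ 0.04 -0.5  -0.28] Fsy -0.48 T [-0.028 -0.021 -0.025] gap 45.29
t4.28 pos [516.49 261.46 132.19] sy 9.52 sx 0.25 F [-0.03  0.29 -0.15] Fsy 0.28 T [ 0.014 -0.001  0.001] gap 45.19
t4.65 pos [516.1  262.33 132.18] sy 10.46 sx 0.19 F [ 0.35 -0.21  0.12] Fsy -0.32 T [-0.054 -0.023  0.02 ] gap 45.22
```

```bash

for i in 1; do
python3 -m jog '[[[-0.0002,0.00047,0],[0,0,0],0.06],[[-0.0004,0.0009,0],[0,0,0],0.06]]' >/dev/null
python3 -c "
from h import *
av(4)"
python3 -m jog '[[[-0.0004,0.0009,0],[0,0,0],0.06],[[-0.0004,0.0009,0],[0,0,0],0.06]]' >/dev/null
python3 -c "
from h import *
av(4)"
python3 -m jog '[[[-0.0004,0.0009,0],[0,0,0],0.06],[[-0.0004,0.0009,0],[0,0,0],0.06]]' >/dev/null
python3 -c "
from h import *
av(4)"
done
```

```text
t5.02 pos [515.81 263.12 132.26] sy 11.31 sx 0.21 F [ 0.89 -1.76  0.47] Fsy -1.96 T [-0.347 -0.109 -0.018] gap 45.29
t5.38 pos [515.45 264.   132.32] sy 12.26 sx 0.18 F [ 0.99 -3.1   1.43] Fsy -3.25 T [-0.587 -0.186 -0.016] gap 45.16
t5.75 pos [515.02 264.97 132.4 ] sy 13.32 sx 0.14 F [ 0.71 -4.72  3.57] Fsy -4.66 T [-0.83  -0.177 -0.04 ] gap 45.14
```

```bash

python3 -m jog '[[[-0.0002,0.00047,0],[0,0,0],0.06],[[-0.0004,0.0009,0],[0,0,0],0.06]]' >/dev/null
python3 -c "
from h import *
av(4)"
python3 -m jog '[[[-0.0004,0.0009,0],[0,0,0],0.06],[[-0.0004,0.0009,0],[0,0,0],0.06]]' >/dev/null
python3 -c "
from h import *
av(6)
import cv2
im=vision.snapshot('wrist');cv2.imwrite('pics/w4.png',im[:,:,::-1])"
```

```text
t6.12 pos [514.71 265.77 132.48] sy 14.17 sx 0.14 F [ 0.79 -5.9   3.89] Fsy -5.79 T [-1.003 -0.19  -0.022] gap 45.25
t6.58 pos [514.43 266.42 132.5 ] sy 14.89 sx 0.11 F [ 0.8  -6.67  4.47] Fsy -6.51 T [-1.183 -0.226 -0.044] gap 45.36
```

View pics/w4.png

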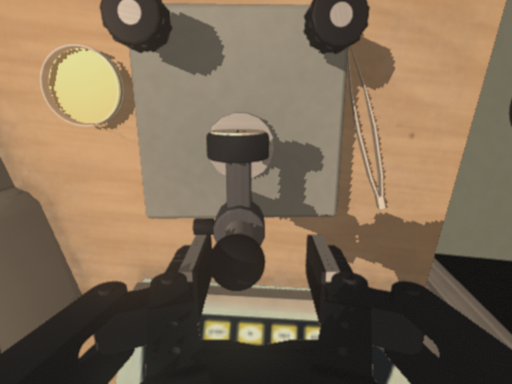

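```bash

python3 -m jog '[[[0,0,0.0008],[0,0,0],0.06],[[0,0,0.0015],[0,0,0],0.06]]' >/dev/null
python3 -c "
from h import *
av(4)"
python3 -m jog '[[[-0.0002,0.0005,0],[0,0,0],0.06],[[-0.0002,0.0005,0],[0,0,0],0.06]]' >/dev/null
python3 -c "
from h import *
av(6)"
```

```text
t7.00 pos [513.99 266.54 132.99] sy 15.15 sx -0.26 F [ 3.1  -4.51 -1.5 ] Fsy -5.32 T [-0.73  -0.538  0.015] gap 45.19
t7.47 pos [513.86 266.9  132.99] sy 15.54 sx -0.25 F [ 3.23 -5.36 -0.96] Fsy -6.16 T [-0.848 -0.503  0.022] gap 45.28
```

```bash

python3 -m jog '[[[0.0008,-0.0021,0],[0,0,0],0.06],[[0.0016,-0.0042,0],[0,0,0],0.06],[[0.0016,-0.0042,0],[0,0,0],0.06]]' >/dev/null
python3 -c "
from h import *
av(6)"
python3 -m jog '[[[0.0001,-0.0003,0],[0,0,0],0.06],[[0.0001,-0.0003,0],[0,0,0],0.06]]' >/dev/null
python3 -c "
from h import *
av(6)"
python3 -m jog '[[[0.0001,-0.0003,0],[0,0,0],0.06],[[0.0001,-0.0003,0],[0,0,0],0.06]]' >/dev/null
python3 -c "
from h import *
av(6)"
```

```text
t8.02 pos [515.15 263.18 133.38] sy 11.60 sx -0.39 F [ 1.   -2.23 -1.71] Fsy -2.44 T [-0.326 -0.053  0.01 ] gap 45.36
t8.48 pos [515.57 262.94 133.74] sy 11.23 sx -0.08 F [-0.34 -1.2  -1.23] Fsy -1.00 T [-0.247 -0.006  0.009] gap 45.29
t8.95 pos [515.76 262.61 133.78] sy 10.85 sx -0.03 F [ 0.12 -1.18 -1.06] Fsy -1.14 T [-0.155 -0.028 -0.007] gap 45.17
```

```bash

python3 -m jog '[[[0.003,-0.008,0],[0,0,0],0.06],[[0.0067,-0.0172,0],[0,0,0],0.06],[[0.0067,-0.0172,0],[0,0,0],0.06],[[0.0067,-0.0172,0],[0,0,0],0.06]]' >/dev/null
python3 -c "
from h import *
av(4)"
python3 -m jog '[[[0.0004,-0.0009,0],[0,0,0],0.06],[[0.0004,-0.0009,0],[0,0,0],0.06]]' >/dev/null
python3 -c "
from h import *
av(4)"
python3 -m jog '[[[0.0003,-0.0006,0],[0,0,0],0.06],[[0.0003,-0.0006,0],[0,0,0],0.06]]' >/dev/null
python3 -c "
from h import *
av(6)"
python3 -m jog '[[[0.0003,-0.0006,0],[0,0,0],0.06],[[0.0003,-0.0006,0],[0,0,0],0.06]]' >/dev/null
python3 -c "
from h import *
av(6)"
```

```text
t9.48 pos [522.51 245.19 133.74] sy -7.83 sx -0.02 F [ 0.08  0.39 -0.24] Fsy 0.33 T [-0.007 -0.014 -0.01 ] gap 45.05
t9.85 pos [522.77 244.53 133.68] sy -8.54 sx -0.02 F [ 0.19 -0.03  0.25] Fsy -0.09 T [ 0.002 -0.025 -0.004] gap 45.18
t10.32 pos [523.09 243.85 133.68] sy -9.28 sx 0.03 F [-0.17 -0.02 -0.08] Fsy 0.04 T [-0.009 -0.01  -0.027] gap 45.19
t10.78 pos [523.33 243.3  133.68] sy -9.89 sx 0.07 F [-0.84  1.01  0.44] Fsy 1.24 T [ 0.155  0.135 -0.004] gap 45.40
```

```bash

python3 -m jog '[[[0.0002,-0.0005,0.0001],[0,0,0],0.06],[[0.0004,-0.0009,0.00015],[0,0,0],0.06]]' >/dev/null
python3 -c "
from h import *
av(4)"
python3 -m jog '[[[0.0002,-0.0005,0.0001],[0,0,0],0.06],[[0.0004,-0.0009,0.00015],[0,0,0],0.06]]' >/dev/null
python3 -c "
from h import *
av(4)"
python3 -m jog '[[[0.0002,-0.0005,0.0001],[0,0,0],0.06],[[0.0004,-0.0009,0.00015],[0,0,0],0.06]]' >/dev/null
python3 -c "
from h import *
av(4)"
```

```text
t11.15 pos [523.66 242.48 133.8 ] sy -10.78 sx 0.07 F [-1.96  2.32  0.51] Fsy 2.88 T [0.38  0.288 0.038] gap 45.31
t11.52 pos [524.02 241.53 133.94] sy -11.79 sx 0.07 F [-2.78  2.89  0.75] Fsy 3.70 T [0.533 0.519 0.041] gap 45.11
t11.88 pos [524.36 240.52 134.1 ] sy -12.85 sx 0.02 F [-4.14  2.9   1.29] Fsy 4.20 T [0.503 0.692 0.076] gap 45.34
```

```bash

python3 -m jog '[[[0,-0.0005,0.0002],[0,0,0],0.06],[[-0.0002,-0.0011,0.0003],[0,0,0],0.06]]' >/dev/null
python3 -c "
from h import *
av(4)"
python3 -m jog '[[[0.0001,-0.0005,0.0001],[0,0,0],0.06],[[0.0002,-0.001,0.00015],[0,0,0],0.06]]' >/dev/null
python3 -c "
from h import *
av(4)"
python3 -m jog '[[[0.0001,-0.0005,0.0001],[0,0,0],0.06],[[0.0002,-0.001,0.00015],[0,0,0],0.06]]' >/dev/null
python3 -c "
from h import *
av(4)"
```

```text
t12.25 pos [524.42 239.36 134.42] sy -13.96 sx -0.35 F [-2.86  3.12  0.28] Fsy 3.95 T [0.507 0.43  0.042] gap 45.22
t12.62 pos [524.65 238.36 134.63] sy -14.97 sx -0.49 F [-2.96  2.32  0.63] Fsy 3.23 T [0.472 0.47  0.058] gap 45.32
t12.98 pos [524.86 237.4  134.81] sy -15.94 sx -0.65 F [-2.91  2.68  0.93] Fsy 3.55 T [0.556 0.47  0.034] gap 45.30
```

```bash

python3 -m jog '[[[0.0001,-0.0005,0.0001],[0,0,0],0.06],[[0.0002,-0.001,0.0002],[0,0,0],0.06]]' >/dev/null
python3 -c "
from h import *
av(4)"
python3 -m jog '[[[0.0001,-0.0005,0.0001],[0,0,0],0.06],[[0.0002,-0.001,0.0002],[0,0,0],0.06]]' >/dev/null
python3 -c "
from h import *
av(4)"
python3 -m jog '[[[0.0001,-0.0005,0.0001],[0,0,0],0.06],[[0.0002,-0.001,0.0002],[0,0,0],0.06]]' >/dev/null
python3 -c "
from h import *
av(4)"
```

```text
t13.35 pos [525.03 236.53 134.97] sy -16.81 sx -0.80 F [-2.5   4.2   0.36] Fsy 4.82 T [0.717 0.438 0.052] gap 45.24
t13.72 pos [525.2  235.73 135.15] sy -17.62 sx -0.93 F [-2.5   5.36  0.04] Fsy 5.90 T [0.872 0.445 0.027] gap 45.21
t14.08 pos [525.36 234.94 135.31] sy -18.42 sx -1.06 F [-2.35  6.66 -0.35] Fsy 7.06 T [ 1.051  0.396 -0.015] gap 45.23
```

```bash

python3 -m jog '[[[-0.0008,0.0025,0],[0,0,0],0.06],[[-0.0015,0.005,0],[0,0,0],0.06],[[-0.0025,0.0075,0],[0,0,0],0.06],[[-0.004,0.012,0],[0,0,0],0.06],[[-0.006,0.018,0],[0,0,0],0.06]]'
python3 -c "
from h import *
av(2)"
python3 -m jog '[[[0,0,0.02],[0,0,0],0.06],[[0,0,0.05],[0,0,0],0.06],[[0,0,0.075],[0,0,0],0.06],[[-0.02,0,0.075],[0,0,0],0.06],[[-0.05,0,0.075],[0,0,0],0.06]]' 20
python3 -c "
from h import *
import cv2
av(2);m=vision.camera_model('wrist');im=vision.snapshot('wrist');cv2.imwrite('pics/w5.png',im[:,:,::-1])
p=[465.73,232.1,.3695]
for P in(L,R,B):print(proj('wrist',Tst(p,P),m))
"
```

```text
time: 14.5
tool_pos: [519.7, 252.1, 135.5]
tcp_rot: [-162.6, 89.9, -51.6]
ft_force: [-0.1, -0.2, 0.8]
finger_gap: 45.3
t14.60 pos [519.29 253.25 135.56] sy 0.85 sx -0.12 F [-1.07  0.66 -0.  ] Fsy 1.01 T [-0.005  0.003 -0.014] gap 45.32
time: 15.02
tool_pos: [471.9, 252.5, 213.2]
tcp_rot: [-96.4, 89.7, 14.5]
ft_force: [-0.9, 0.7, -0.7]
finger_gap: 45.1
t15.12 pos [465.61 252.28 210.08] sy 19.33 sx -50.52 F [ 1.17  1.37 -0.82] Fsy 0.86 T [ 0.037 -0.039  0.031] gap 45.22
[305.53232764 107.46663666]
[167.13602849 107.73612616]
[234.43424683 271.78850319]
```

View pics/w5.png

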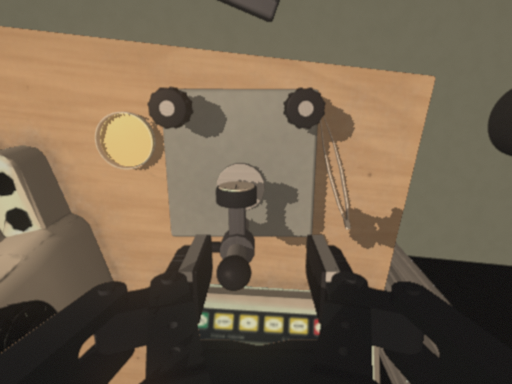

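```bash

python3 -m jog '[[[-0.025,0.004,-0.02],[0,0,0],0.06],[[-0.05,0.008,-0.045],[0,0,0],0.06],[[-0.074,0.011,-0.07],[0,0,0],0.06],[[-0.074,0.011,-0.09],[0,0,0],0.06],[[-0.074,0.011,-0.09],[0,0,0],0.06]]'
python3 -c "
from h import *
import cv2
av(4);st();m=vision.camera_model('wrist');im=vision.snapshot('wrist');cv2.imwrite('pics/w6.png',im[:,:,::-1])
p=[465.73,232.1,.3695]
for P in(L,R,B):print(proj('wrist',Tst(p,P),m))
"
```

```text
time: 15.58
tool_pos: [392.4, 262.1, 115.9]
tcp_rot: [100.0, 89.6, -148.9]
ft_force: [-0.4, -0.7, -0.7]
finger_gap: 45.1
t15.78 pos [396.16 263.41 120.83] sy 54.79 sx -111.26 F [ 0.83 -0.07  0.88] Fsy -0.36 T [ 0.016 -0.013 -0.004] gap 45.36
t15.78 pos [397.4 263.9 122.4] xax [ 0.003  0.001 -1.   ] jawang 111.0 F [0.72 0.04 1.16] T [ 0.025 -0.044  0.025] gap 45.1 q6 -84
[262.40300548 213.84769102]
[ 75.0293638  214.45228643]
[157.58186607 458.10017745]
```

View pics/w6.png

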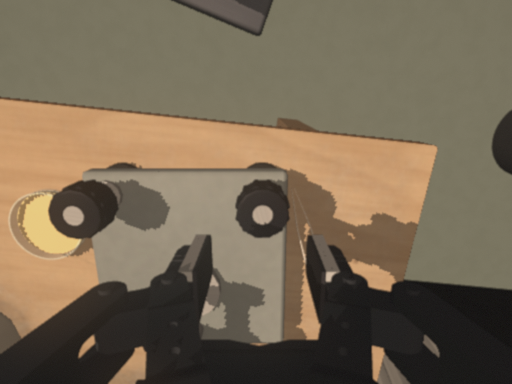

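```bash

python3 -m jog '[[[0,0,-0.01],[0,0,0],0.06],[[0,0,-0.02],[0,0,0],0.06],[[0,0,-0.03],[0,0,0],0.06],[[0,0,-0.03],[0,0,0],0.06],[[0,0,-0.03],[0,0,0],0.06]]'
python3 -c "
from h import *
av(8);st()
"
```

```text
time: 16.25
tool_pos: [394.5, 262.9, 88.9]
tcp_rot: [97.1, 89.8, -151.9]
ft_force: [0.1, 0.1, 0.2]
finger_gap: 45.2
t16.65 pos [395.54 263.52  90.54] sy 55.12 sx -111.80 F [-0.3   0.   -0.04] Fsy 0.11 T [-0.018 -0.003  0.011] gap 45.23
t16.65 pos [395.6 263.6  90.7] xax [ 0.001  0.    -1.   ] jawang 111.0 F [-0.88  0.37 -0.62] T [ 0.024 -0.014 -0.048] gap 45.2 q6 -84
```

```bash

python3 -m jog '[[[-0.004,0,0],[0,0,0],0.06],[[-0.004,0,-0.01],[0,0,0],0.06],[[-0.004,0,-0.02],[0,0,0],0.06],[[-0.004,0,-0.034],[0,0,0],0.06],[[-0.004,0,-0.034],[0,0,0],0.06]]'
python3 -c "
from h import *
import cv2
av(6);m=vision.camera_model('wrist');im=vision.snapshot('wrist');cv2.imwrite('pics/w7.png',im[:,:,::-1])
im=vision.snapshot('scene');st();cv2.imwrite('pics/s7.png',cv2.resize(im[150:300,100:300],None,fx=4,fy=4)[:,:,::-1])
"
```

```text
time: 17.07
tool_pos: [389.0, 262.2, 52.7]
tcp_rot: [96.8, 89.7, -152.2]
ft_force: [-0.4, 0.2, -0.5]
finger_gap: 45.3
t17.37 pos [391.01 263.23  55.86] sy 56.48 sx -116.13 F [-0.04  0.29  0.32] Fsy 0.28 T [-0.008  0.017 -0.019] gap 45.23
t17.47 pos [391.8 263.7  56.9] xax [ 0.001  0.    -1.   ] jawang 111.0 F [ 0.47  0.24 -0.07] T [-0.043 -0.017 -0.002] gap 45.3 q6 -83
```

View pics/w7.png

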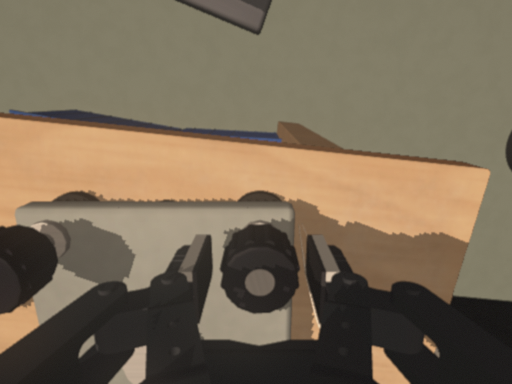

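View pics/s7.png

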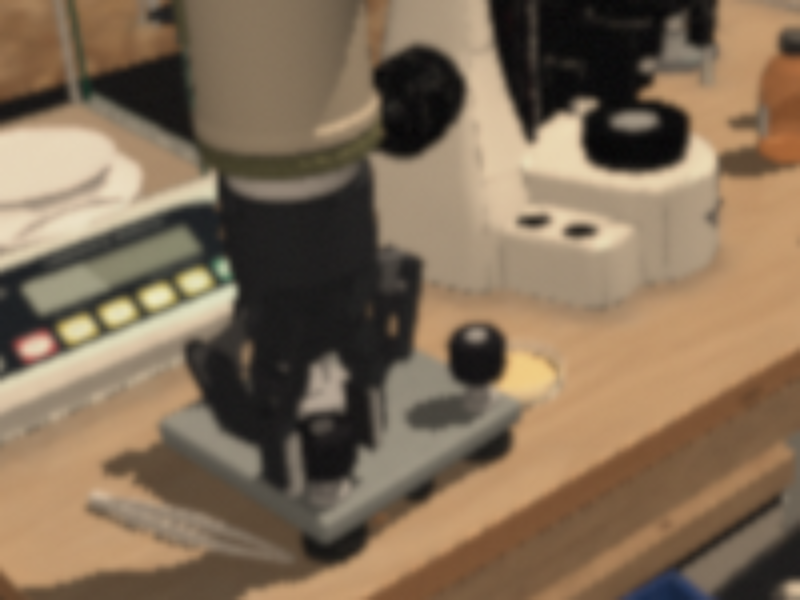

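```bash

python3 -m jog '[[[0,0,0],[0,0,0],-0.3],[[0,0,0],[0,0,0],-1],[[0,0,0],[0,0,0],-1],[[0,0,0],[0,0,0],-1]]' 20
python3 -c "
from h import *
av(8);st()
"
```

```text
time: 17.8
tool_pos: [391.7, 263.8, 56.8]
tcp_rot: [-65.5, 89.9, 45.5]
ft_force: [-0.7, 1.7, 3.8]
finger_gap: 31.3
t18.20 pos [391.67 263.76  56.73] sy 56.74 sx -115.32 F [-0.95  2.1   4.98] Fsy 2.30 T [0.302 0.194 0.006] gap 31.33
t18.20 pos [391.7 263.8  56.7] xax [ 0.001  0.001 -1.   ] jawang 111.0 F [-0.82  2.48  5.12] T [ 0.321  0.185 -0.001] gap 31.0 q6 -83
```

```bash

python3 -m jog '[[[0,0,0.0002],[0,0,-0.06],-1],[[0,0,0.0002],[0,0,-0.12],-1],[[0,0,0.0001],[0,0,-0.18],-1],[[0,0,0],[0,0,-0.24],-1],[[0,0,-0.0001],[0,0,-0.30],-1]]'
python3 -c "
from h import *
av(6);st()
"
```

```text
time: 18.62
tool_pos: [391.6, 263.9, 56.4]
tcp_rot: [-30.7, 89.9, 63.0]
ft_force: [-1.4, 4.7, 2.9]
finger_gap: 30.9
t18.92 pos [391.56 263.84  56.39] sy 56.85 sx -115.39 F [-0.24  4.36  3.03] Fsy 4.15 T [ 0.803  0.111 -0.005] gap 31.29
t18.92 pos [391.6 263.8  56.4] xax [ 0.     0.001 -1.   ] jawang 93.9 F [-0.66  5.81  2.99] T [0.959 0.123 0.025] gap 31.3 q6 -66
```

```bash

python3 -m jog '[[[0,0.0003,0.0001],[0,0,-0.1],-1],[[0,0.0005,0],[0,0,-0.2],-1],[[0,0.0006,-0.0001],[0,0,-0.3],-1],[[0,0.0006,-0.0003],[0,0,-0.4],-1],[[0,0.0006,-0.0005],[0,0,-0.5],-1]]'
python3 -c "
from h import *
av(6);st()
"
```

```text
time: 19.33
tool_pos: [391.6, 264.2, 55.7]
tcp_rot: [-27.6, 90.0, 37.4]
ft_force: [0.8, 4.9, 0.8]
finger_gap: 31.4
t19.63 pos [391.6  264.18  55.75] sy 57.16 sx -115.23 F [0.67 4.81 1.29] Fsy 4.24 T [ 0.933 -0.197 -0.03 ] gap 31.31
t19.63 pos [391.6 264.2  55.8] xax [ 0.  0. -1.] jawang 65.4 F [0.4  4.85 0.94] T [ 0.934 -0.241 -0.013] gap 31.3 q6 -38
```

```bash

python3 -m jog '[[[0,0.0005,-0.0001],[0,0,-0.05],-1],[[0,0.001,-0.0002],[0,0,-0.1],-1],[[0,0.001,-0.0003],[0,0,-0.2],-1]]' >/dev/null
python3 -c "
from h import *
st();av(4)
"
python3 -m jog '[[[0,0,-0.0001],[0,0,-0.1],-1],[[0,0,-0.0003],[0,0,-0.2],-1]]' > /dev/null
python3 -c "
from h import *
st();av(4)
"
```

```text
t19.88 pos [391.6 264.6  55.3] xax [ 0.    -0.001 -1.   ] jawang 53.9 F [2.19 2.53 1.02] T [ 0.415 -0.394  0.007] gap 31.3 q6 -26
t20.08 pos [391.58 264.66  55.35] sy 57.61 sx -115.08 F [2.23 1.46 1.27] Fsy 0.56 T [ 0.31  -0.395  0.   ] gap 31.42
t20.25 pos [391.7 264.8  55.1] xax [ 0.001 -0.    -1.   ] jawang 42.3 F [2.87 0.79 0.81] T [ 0.247 -0.477  0.041] gap 31.3 q6 -14
t20.45 pos [391.66 264.81  55.15] sy 57.72 sx -114.96 F [3.03 1.22 0.54] Fsy 0.04 T [ 0.247 -0.548 -0.035] gap 31.27
```

```bash

python3 -m jog '[[[0.0004,0.0001,-0.0001],[0,0,-0.05],-1],[[0.0008,0.0002,-0.00025],[0,0,-0.15],-1]]' >/dev/null
python3 -c "
from h import *
av(8)
"
python3 -m jog '[[[0.0001,0,-0.0001],[0,0,-0.07],-1],[[0.0001,0,-0.00025],[0,0,-0.15],-1]]' > /dev/null
python3 -c "
from h import *
av(8);st()
"
```

```text
t21.02 pos [391.96 265.01  54.84] sy 57.80 sx -114.60 F [ 0.01 -0.91  3.94] Fsy -0.85 T [-0.089  0.01  -0.032] gap 31.30
t21.58 pos [392.12 265.13  54.61] sy 57.85 sx -114.40 F [-1.07 -1.12  4.7 ] Fsy -0.66 T [-0.248  0.227 -0.047] gap 31.14
t21.58 pos [392.1 265.1  54.6] xax [-0. -0. -1.] jawang 25.3 F [-2.61 -1.03  4.5 ] T [-0.32   0.281 -0.055] gap 31.0 q6 3
```

```bash

python3 -m jog '[[[-0.0002,-0.0002,0],[0,0,-0.05],-1],[[-0.0002,-0.0002,0],[0,0,-0.1],-1]]' >/dev/null
python3 -c "
from h import *
av(10);st()
"
```

```text
t22.25 pos [392.15 265.06  54.61] sy 57.77 sx -114.40 F [ 0.5  -0.44  2.99] Fsy -0.59 T [-0.053 -0.056 -0.016] gap 31.30
t22.25 pos [392.2 265.1  54.6] xax [ 0.  0. -1.] jawang 19.4 F [ 0.07 -0.48  3.01] T [-0.037 -0.144  0.044] gap 31.3 q6 8
```

```bash

python3 -m jog '[[[0,0,0],[0,0,0],0.06],[[0,0,0],[0,0,0],0.06],[[0,0,0.015],[0,0,0],0.06],[[0,0,0.03],[0,0,0],0.06],[[0,0,0.05],[0,0,0.12],0.06]]'
python3 -m jog '[[[0.01,-0.02,0],[0,0,0.12],0.06],[[0.02,-0.045,0],[0,0,0.24],0.06],[[0.03,-0.07,0],[0,0,0.36],0.06],[[0.04,-0.095,0],[0,0,0.48],0.06],[[0.04,-0.105,0],[0,0,0.6],0.06]]' >/dev/null
python3 -m jog '[[[0,0,0],[0,0,0.12],0.06],[[0,0,0],[0,0,0.24],0.06],[[0,0,0],[0,0,0.36],0.06],[[0,0,0],[0,0,0.48],0.06],[[0,0,0],[0,0,0.6],0.06]]'
python3 -m jog '[[[0,0,0],[0,0,0.12],0.06],[[0,0,0],[0,0,0.24],0.06],[[0,0,0],[0,0,0.28],0.06],[[0,0,0],[0,0,0.28],0.06]]'
python3 -c "
from h import *
import cv2
av(3);st();m=vision.camera_model('wrist');im=vision.snapshot('wrist');cv2.imwrite('pics/w8.png',im[:,:,::-1])
p=[465.73,232.1,.3695]
for P in(L,R,B):print(proj('wrist',Tst(p,P),m))
"
```

```text
time: 22.67
tool_pos: [390.7, 264.3, 103.5]
tcp_rot: [-179.8, 89.8, -153.7]
ft_force: [0.5, 0.7, -0.1]
finger_gap: 45.4
time: 23.5
tool_pos: [431.7, 159.9, 104.2]
tcp_rot: [90.5, 89.9, -174.2]
ft_force: [0.4, -1.1, 0.1]
finger_gap: 45.2
time: 23.83
tool_pos: [431.6, 160.0, 104.2]
tcp_rot: [76.9, 89.9, -171.9]
ft_force: [-0.2, -0.3, -0.7]
finger_gap: 45.1
t23.98 pos [431.79 160.02 104.32] sy -54.49 sx -115.37 F [ 0.19 -0.09  0.03] Fsy -0.15 T [-0.007 -0.019 -0.019] gap 45.31
t23.98 pos [431.9 160.  104.4] xax [-0.001 -0.    -1.   ] jawang 110.9 F [-0.2  -0.1  -0.05] T [-0.006 -0.023 -0.008] gap 45.5 q6 -97
[462.40073999 233.77230134]
[257.88816986 234.66710206]
[376.34070997 507.19649668]
```

View pics/w8.png

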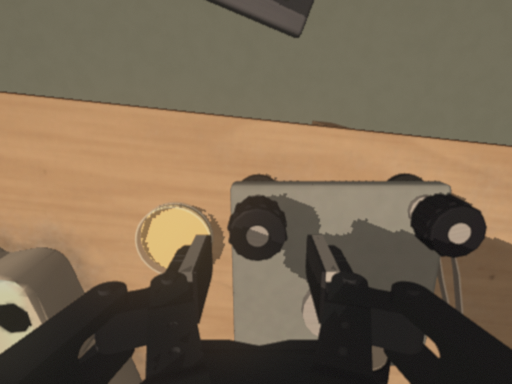

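```bash

python3 -m jog '[[[0,-0.0005,-0.01],[0,0,0],0.06],[[0,-0.0005,-0.022],[0,0,0],0.06],[[0,-0.0005,-0.035],[0,0,0],0.06],[[0,-0.0005,-0.047],[0,0,0],0.06],[[0,-0.0005,-0.047],[0,0,0],0.06]]'
python3 -m jog '[[[0,0,0],[0,0,0],0.06],[[0,0,0],[0,0,0],0.06],[[0,0,0],[0,0,0],0.06],[[0,0,0],[0,0,0],-0.2],[[0,0,0],[0,0,0],-1]]' 20
python3 -m jog '[[[0,0,0.0003],[0,0,0],-1],[[0,0,0.0003],[0,0,0],-1],[[0,0,0.0003],[0,0,0],-1]]' 20
python3 -c "
from h import *
av(5);st()
"
```

```text
time: 24.45
tool_pos: [429.8, 158.9, 54.4]
tcp_rot: [83.0, 89.7, -166.1]
ft_force: [-0.2, 0.3, -0.8]
finger_gap: 44.8
time: 24.87
tool_pos: [432.9, 159.6, 58.5]
tcp_rot: [-106.8, 89.9, 4.2]
ft_force: [-0.8, -1.3, 1.8]
finger_gap: 31.2
time: 25.12
tool_pos: [432.7, 159.6, 58.5]
tcp_rot: [-103.4, 89.9, 7.6]
ft_force: [1.3, -0.9, 3.4]
finger_gap: 31.5
t25.37 pos [432.69 159.59  58.44] sy -55.22 sx -114.69 F [ 1.78 -1.71  4.23] Fsy -2.24 T [-0.143 -0.258 -0.03 ] gap 31.43
t25.37 pos [432.7 159.6  58.4] xax [ 0.001  0.    -1.   ] jawang 111.0 F [ 1.42 -2.08  5.12] T [-0.149 -0.239 -0.052] gap 31.2 q6 -97
```

```bash

python3 -m jog '[[[0.0002,-0.0002,0.0003],[0,0,-0.1],-1],[[0.0002,-0.0002,0.0001],[0,0,-0.2],-1],[[0.0002,-0.0002,0],[0,0,-0.3],-1],[[0.0002,-0.0002,-0.0002],[0,0,-0.4],-1],[[0.0002,-0.0002,-0.0004],[0,0,-0.5],-1]]' >/dev/null
python3 -c "
from h import *
av(4);st()
"
python3 -m jog '[[[0,0,-0.0001],[0,0,-0.1],-1],[[0,0,-0.0003],[0,0,-0.2],-1],[[0,0,-0.0005],[0,0,-0.3],-1],[[0,0,-0.0006],[0,0,-0.4],-1],[[0,0,-0.0008],[0,0,-0.5],-1]]' >/dev/null
python3 -c "
from h import *
av(4);st()
"
```

```text
t25.98 pos [432.64 159.44  57.7 ] sy -55.34 sx -114.79 F [ 2.93 -1.36  2.69] Fsy -2.33 T [-0.015 -0.416 -0.031] gap 31.23
t25.98 pos [432.6 159.5  57.7] xax [ 0.001  0.    -1.   ] jawang 82.6 F [ 3.04 -0.99  2.33] T [ 0.007 -0.468 -0.092] gap 31.3 q6 -69
t26.60 pos [432.58 159.33  56.89] sy -55.41 sx -114.89 F [ 3.07 -1.05  3.15] Fsy -2.08 T [-0.126 -0.49  -0.032] gap 31.49
t26.60 pos [432.6 159.4  56.9] xax [ 0.001  0.    -1.   ] jawang 54.0 F [ 3.08 -1.55  2.54] T [-0.126 -0.516 -0.028] gap 31.3 q6 -40
```

```bash

python3 -m jog '[[[0.0004,-0.0002,-0.0001],[0,0,-0.1],-1],[[0.0005,-0.0003,-0.0003],[0,0,-0.2],-1],[[0.0005,-0.0003,-0.0004],[0,0,-0.3],-1],[[0.0005,-0.0003,-0.0006],[0,0,-0.4],-1],[[0.0005,-0.0003,-0.0008],[0,0,-0.5],-1]]' >/dev/null
python3 -c "
from h import *
av(6);st()
"
python3 -m jog '[[[0,0,-0.0001],[0,0,-0.1],-1],[[0,0,-0.0003],[0,0,-0.2],-1],[[0,0,-0.0005],[0,0,-0.3],-1]]' >/dev/null
python3 -c "
from h import *
av(8);st()
"
```

```text
t27.32 pos [432.64 159.08  55.93] sy -55.67 sx -114.93 F [ 0.92 -0.73  4.59] Fsy -1.02 T [-0.06  -0.172 -0.013] gap 31.25
t27.32 pos [432.7 159.1  55.9] xax [-0.  0. -1.] jawang 25.3 F [ 0.41 -0.92  4.77] T [-0.046 -0.139  0.048] gap 31.1 q6 -12
t27.97 pos [432.55 159.04  55.42] sy -55.67 sx -115.02 F [-0.15 -0.67  5.46] Fsy -0.57 T [-0.052  0.051 -0.042] gap 31.25
t27.97 pos [432.5 159.   55.4] xax [-0.001 -0.    -1.   ] jawang 8.1 F [ 0.34 -0.47  5.42] T [-0.059  0.06  -0.012] gap 31.1 q6 6
```

```bash

python3 -m jog '[[[0,0,0.0001],[0,0,-0.1],-1],[[0,0,0],[0,0,-0.2],-1],[[0,0,-0.0002],[0,0,-0.3],-1]]' >/dev/null
python3 -c "
from h import *
av(8);st()
"
python3 -m jog '[[[0,0,0],[0,0,-0.1],-1],[[0,0,-0.0001],[0,0,-0.2],-1]]' >/dev/null
python3 -c "
from h import *
av(8);st()
"
```

```text
t28.62 pos [432.44 159.17  55.14] sy -55.52 sx -115.08 F [-0.24  0.07  5.1 ] Fsy 0.15 T [ 0.087  0.126 -0.054] gap 31.31
t28.62 pos [432.4 159.2  55.1] xax [-0.001  0.    -1.   ] jawang -9.1 F [ 0.26 -0.99  4.42] T [ 0.13   0.153 -0.067] gap 31.4 q6 23
t29.18 pos [432.41 159.2   54.98] sy -55.47 sx -115.09 F [-1.04  1.12  4.67] Fsy 1.42 T [ 0.287  0.293 -0.028] gap 31.24
t29.18 pos [432.4 159.2  55. ] xax [-0.001  0.    -1.   ] jawang -20.6 F [-1.35  1.87  5.59] T [ 0.363  0.444 -0.015] gap 31.5 q6 34
```

```bash

python3 -m jog '[[[0,0,0],[0,0,0],0.06],[[0,0,0],[0,0,0],0.06],[[0,0,0.02],[0,0,0],0.06],[[0,0,0.05],[0,0,0],0.06],[[0,0,0.08],[0,0,-0.12],0.06]]'
python3 -m jog '[[[0,0,0.03],[0,0,-0.12],0.06],[[0,0.02,0.05],[0,0,-0.24],0.06],[[0.02,0.04,0.065],[0,0,-0.36],0.06],[[0.05,0.065,0.065],[0,0,-0.48],0.06],[[0.07,0.094,0.065],[0,0,-0.6],0.06]]' 60 
python3 -m jog '[[[0.017,0,0],[0,0,-0.12],0.06],[[0.017,0,0],[0,0,-0.125],0.06],[[0.017,0,0],[0,0,-0.125],0.06],[[0.017,0,0],[0,0,-0.125],0.06]]'
python3 -c "
from h import *
import cv2
av(3);st();m=vision.camera_model('wrist');im=vision.snapshot('wrist');cv2.imwrite('pics/w9.png',im[:,:,::-1])
p=[465.73,232.1,.3695]
for P in(L,R,B):print(proj('wrist',Tst(p,P),m))
"
```

```text
time: 29.6
tool_pos: [431.3, 158.4, 134.4]
tcp_rot: [-133.3, 89.8, -160.8]
ft_force: [0.5, -0.0, 0.2]
finger_gap: 44.9
time: 30.02
tool_pos: [505.4, 253.6, 201.7]
tcp_rot: [69.6, 89.8, 7.2]
ft_force: [0.7, 0.0, -0.1]
finger_gap: 45.8
time: 30.35
tool_pos: [519.1, 252.5, 199.3]
tcp_rot: [-85.4, 89.9, -154.5]
ft_force: [0.3, -0.3, 0.7]
finger_gap: 45.2
t30.50 pos [519.12 252.54 199.84] sy 0.24 sx -0.53 F [-0.25 -0.16 -0.25] Fsy -0.06 T [ 0.014 -0.008 -0.035] gap 45.23
t30.50 pos [519.2 252.6 200.1] xax [-0. -0. -1.] jawang -69.1 F [-0.02 -0.27  0.05] T [-0.013 -0.016 -0.065] gap 45.1 q6 90
[198.54872342 306.97919378]
[318.50336125 306.40656436]
[257.52129431 208.67261606]
```

View pics/w9.png

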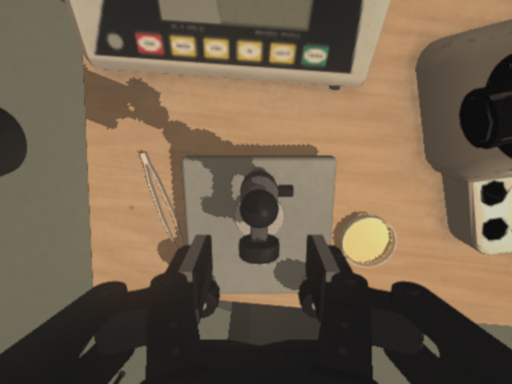

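```bash

python3 -m jog '[[[0.001,0,-0.02],[0,0,0],0.06],[[0.001,0,-0.04],[0,0,0],0.06],[[0.001,0,-0.055],[0,0,0],0.06],[[0.001,0,-0.066],[0,0,0],0.06],[[0.001,0,-0.066],[0,0,0],0.06]]' >/dev/null
python3 -m jog '[[[0,0,0],[0,0,0],0.06],[[-0.0015,0.0035,0],[0,0,0],0.06],[[-0.0029,0.0075,0],[0,0,0],0.06],[[-0.0029,0.0075,0],[0,0,0],0.06],[[-0.0029,0.0075,0],[0,0,0],0.06]]'
python3 -c "
from h import *
av(6)"
```

```text
time: 31.38
tool_pos: [518.3, 261.2, 135.1]
tcp_rot: [92.0, 89.9, 22.9]
ft_force: [0.2, -0.3, 0.5]
finger_gap: 45.4
t31.68 pos [518.05 260.65 134.45] sy 8.20 sx 1.40 F [0.14 0.02 0.33] Fsy -0.04 T [ 0.026 -0.007  0.002] gap 45.31
```

```bash

python3 -m jog '[[[-0.0003,0.0007,0],[0,0,0],0.06],[[-0.0006,0.0014,0],[0,0,0],0.06]]' >/dev/null
python3 -c "
from h import *
av(4)"
python3 -m jog '[[[-0.0002,0.0004,0],[0,0,0],0.06],[[-0.0003,0.0006,0],[0,0,0],0.06]]' >/dev/null
python3 -c "
from h import *
av(4)"
python3 -m jog '[[[-0.0003,0.0006,0],[0,0,0],0.06],[[-0.0003,0.0006,0],[0,0,0],0.06]]' >/dev/null
python3 -c "
from h import *
av(4)"
python3 -m jog '[[[-0.0004,0.0007,0.0001],[0,0,0],0.06],[[-0.0004,0.0007,0.0001],[0,0,0],0.06]]' >/dev/null
python3 -c "
from h import *
av(4)"
```

```text
t32.05 pos [517.25 262.   134.1 ] sy 9.74 sx 1.15 F [0.26 0.22 0.15] Fsy 0.12 T [-0.012  0.001  0.   ] gap 45.36
t32.42 pos [517.07 262.42 134.13] sy 10.20 sx 1.13 F [ 0.72 -0.67 -0.13] Fsy -0.88 T [-0.173 -0.066  0.001] gap 45.26
t32.78 pos [516.87 262.88 134.18] sy 10.70 sx 1.12 F [ 1.91 -3.48 -0.16] Fsy -3.94 T [-0.472 -0.307  0.01 ] gap 45.48
t33.15 pos [516.6  263.46 134.26] sy 11.34 sx 1.07 F [ 2.98 -4.91 -0.87] Fsy -5.66 T [-0.734 -0.476  0.041] gap 45.33
```

```bash

python3 -m jog '[[[-0.0002,0.0005,0.0001],[0,0,0],0.06],[[-0.0002,0.0005,0.0001],[0,0,0],0.06]]' >/dev/null
python3 -c "
from h import *
av(6)"
python3 -m jog '[[[0.0015,-0.0038,0],[0,0,0],0.06],[[0.003,-0.0075,0],[0,0,0],0.06],[[0.005,-0.013,0],[0,0,0],0.06],[[0.0069,-0.0175,0],[0,0,0],0.06],[[0.0069,-0.0175,0],[0,0,0],0.06]]' >/dev/null
python3 -c "
from h import *
av(4)"
```

```text
t33.62 pos [516.48 263.73 134.3 ] sy 11.64 sx 1.05 F [ 3.84 -5.74 -0.92] Fsy -6.74 T [-0.89  -0.568  0.034] gap 45.27
t34.23 pos [523.06 246.71 134.36] sy -6.62 sx 1.04 F [-0.35 -0.05  0.04] Fsy 0.08 T [ 0.014  0.005 -0.001] gap 45.39
```

```bash

python3 -m jog '[[[0.0004,-0.0011,0],[0,0,0],0.06],[[0.0008,-0.0022,0],[0,0,0],0.06]]' >/dev/null
python3 -c "
from h import *
av(4)"
python3 -m jog '[[[0.0002,-0.0004,0],[0,0,0],0.06],[[0.0002,-0.0005,0],[0,0,0],0.06]]' >/dev/null
python3 -c "
from h import *
av(4)"
python3 -m jog '[[[0.0002,-0.0005,0],[0,0,0],0.06],[[0.0002,-0.0005,0],[0,0,0],0.06]]' >/dev/null
python3 -c "
from h import *
av(4)"
python3 -m jog '[[[0.0002,-0.0005,0.0001],[0,0,0],0.06],[[0.0002,-0.0005,0.0001],[0,0,0],0.06]]' >/dev/null
python3 -c "
from h import *
av(4)"
```

```text
t34.60 pos [523.8  244.62 134.34] sy -8.83 sx 0.98 F [ 0.43 -0.06  0.36] Fsy -0.21 T [-0.039  0.003 -0.012] gap 45.38
t34.97 pos [523.99 244.15 134.33] sy -9.34 sx 0.99 F [0.03 0.29 0.26] Fsy 0.26 T [-0.001 -0.001 -0.016] gap 45.33
t35.33 pos [524.16 243.75 134.34] sy -9.77 sx 1.00 F [0.05 0.93 0.48] Fsy 0.85 T [ 0.145  0.084 -0.003] gap 45.15
t35.70 pos [524.3  243.32 134.4 ] sy -10.22 sx 0.97 F [-0.91  2.34  0.08] Fsy 2.51 T [ 0.383  0.156 -0.034] gap 45.44
```

```bash

python3 -m jog '[[[0.0002,-0.0007,0.0001],[0,0,0],0.06],[[0.0002,-0.0007,0.0001],[0,0,0],0.06]]' >/dev/null
python3 -c "
from h import *
av(4)"
python3 -m jog '[[[0.0002,-0.0007,0.0001],[0,0,0],0.06],[[0.0002,-0.0007,0.0001],[0,0,0],0.06]]' >/dev/null
python3 -c "
from h import *
av(4)"
python3 -m jog '[[[0.0002,-0.0005,0.0001],[0,0,0],0.06],[[0.0002,-0.0005,0.0001],[0,0,0],0.06]]' >/dev/null
python3 -c "
from h import *
av(4)"
```

```text
t36.07 pos [524.5  242.69 134.51] sy -10.88 sx 0.93 F [-1.2   4.35 -0.84] Fsy 4.49 T [ 0.72   0.22  -0.018] gap 45.23
t36.43 pos [524.65 242.15 134.58] sy -11.44 sx 0.88 F [-1.62  5.74 -0.34] Fsy 5.94 T [ 0.944  0.255 -0.01 ] gap 45.30
t36.80 pos [524.74 241.83 134.64] sy -11.77 sx 0.85 F [-1.96  6.61 -0.99] Fsy 6.87 T [ 1.084  0.275 -0.003] gap 45.30
```

```bash
cat > model.py <<'E'
import numpy as np
from scipy.optimize import least_squares
W=49.05;KT=6.3;KC=80.
feet=np.array([[60,20],[60,-20],[-62,0.]])
ang=np.arange(12)*np.pi/6
ring=np.c_[18*np.cos(ang),18*np.sin(ang)]
# vars: z, a (rot about x), b (rot about y), dL, dR ; height of pt: z + a*y - b*x
def solve(F,gL,gR,kf,cx):
    # F force on ball (sx,sy,sz); returns ball disp, loads
    rows=[];g=[];k=[]
    for x,y in feet: rows.append([1,-x*0+0, 0,0,0]);rows[-1]=[1,y,-x,0,0];g.append(0);k.append(kf)
    for i,(yc,gap) in enumerate(((56,gL),(-56,gR))):
        for dx,dy in ring:
            rr=[1,yc+dy,-(-58+dx),0,0];rr[3+i]=1;rows.append(rr);g.append(gap);k.append(KC/12*3)
    A=np.array(rows);g=np.array(g);k=np.array(k)
    # heights h=A v+g ; pen=max(0,-h); E=.5 k pen^2 + .5 KT d^2 + loads
    # ball displacement: dz=z+a*0-b*58 ; dx= b*135 ; dy=-a*135
    f=np.array([F[2]-W, -F[1]*135, F[0]*135-F[2]*58+W*cx,0,0])
    v=np.zeros(5);H0=np.diag([1e-6,1e-3,1e-3,KT,KT])
    v[0]=-0.1
    def en(v):
        p=np.maximum(0,-(A@v+g));return .5*(k*p*p).sum()+.5*v@H0@v-f@v
    for it in range(200):
        h=A@v+g;act=h<0
        gr=-(A[act].T*k[act])@(-h[act])+H0@v-f
        H=(A[act].T*k[act])@A[act]+H0
        s=np.linalg.solve(H+1e-9*np.eye(5),-gr)
        t=1;e0=en(v)
        while en(v+t*s)>e0+1e-4*t*(gr@s) and t>1e-6:t/=2
        v=v+t*s
        if np.abs(s).max()<1e-7:break
    p=np.maximum(0,-(A@v+g))*k
    return np.array([v[2]*135,-v[1]*135,v[0]-58*v[2]]),np.r_[p[:3],p[3:15].sum(),p[15:].sum()]
S=.3695;d=np.array([-np.sin(S),np.cos(S)]);e=np.array([np.cos(S),np.sin(S)])
def dat(rows): # sy,Fx,Fy,Fz on tool
    return [(sy,np.array([-(e@[fx,fy]),-(d@[fx,fy]),-fz])) for sy,fx,fy,fz in rows]
D={"Lo":dat([(11.31,.89,-1.76,.47),(12.26,.99,-3.1,1.43),(13.32,.71,-4.72,3.57),(14.17,.79,-5.9,3.89),(14.89,.8,-6.67,4.47),(15.15,3.1,-4.51,-1.5),(15.54,3.23,-5.36,-.96),(11.6,1,-2.23,-1.71),(11.23,-.34,-1.2,-1.23),(10.85,.12,-1.18,-1.06)]),
"Ro":dat([(-9.89,-.84,1.01,.44),(-10.78,-1.96,2.32,.51),(-11.79,-2.78,2.89,.75),(-12.85,-4.14,2.9,1.29),(-13.96,-2.86,3.12,.28),(-14.97,-2.96,2.32,.63),(-15.94,-2.91,2.68,.93),(-16.81,-2.5,4.2,.36),(-17.62,-2.5,5.36,.04),(-18.42,-2.35,6.66,-.35)]),
"Ln":dat([(10.2,.72,-.67,-.13),(10.7,1.91,-3.48,-.16),(11.34,2.98,-4.91,-.87),(11.64,3.84,-5.74,-.92)]),
"Rn":dat([(-9.77,.05,.93,.48),(-10.22,-.91,2.34,.08),(-10.88,-1.2,4.35,-.84),(-11.44,-1.62,5.74,-.34),(-11.77,-1.96,6.61,-.99)])}
PT=10/(2*np.pi)
E
cat > fit.py <<'E'
from model import *
import sys
def res(p,full=False):
    gL,gR,kf,ks,cx,cL,cR=p[:7]
    out={}
    for key,tl,tr in(("Lo",0,0),("Ro",0,0),("Ln",1.6,2.297),("Rn",1.6,2.297)):
        b0,l0=solve(np.zeros(3),gL-tl*PT,gR-tr*PT,kf,cx)
        # small: baseline ball shift vs nominal handled through absolute b
        for sy,F in D[key]:
            b,l=solve(F,gL-tl*PT,gR-tr*PT,kf,cx)
            c=cL if key[0]=="L" else -cR
            # sigma of F 0.3N -> use displacement slope ~0.4mm ; robust
            out.setdefault(key,[]).append(sy-(c+b[1]+F[1]/ks))
    if full:return out,l0
    return np.concatenate([np.array(out[k]) for k in out])
best=None
for gL,gR in((1.5,2.8),(2.2,3.2),(1.0,2.4)):
    s=least_squares(res,[gL,gR,40,8,8,10,9.5],bounds=([.5,.5,8,2,-5,9,8.5],[4.5,4.5,400,200,25,11,10.5]),loss="soft_l1",f_scale=.3,diff_step=1e-3)
    print(s.x.round(2),s.cost.round(3))
    if best is None or s.cost<best.cost:best=s
o,l0=res(best.x,True)
for k in o:print(k,np.round(o[k],2))
print("gap rad L,R",best.x[0]/PT,best.x[1]/PT,"loads now feet,L,R",l0.round(2))
E
time python3 fit.py
```

```text
[ 2.69  4.27 28.59 37.07 -0.74  9.78  9.33] 2.973
[ 2.2   3.85 35.26 12.48 -5.    9.97  9.23] 3.759
[ 2.51  4.12 30.84 24.27 -2.39  9.88  9.31] 3.076
Lo [-0.09 -0.2  -0.28 -0.26 -0.02  0.34  0.15 -0.19  0.63  0.13]
Ro [ 0.46  0.91  0.58 -0.06 -1.39 -2.98 -3.69 -0.23 -0.14  0.03]
Ln [ 0.45  0.   -0.03 -0.15]
Rn [0.06 0.12 0.11 0.06 0.11]
gap rad L,R 1.6883439612361157 2.6830280946554295 loads now feet,L,R [11.35 13.54 19.99  2.85  1.32]
real	0m14.559s
user	0m14.785s
sys	0m0.180s
```

```bash
sed -i 's/def solve(F,gL,gR,kf,cx):/def solve(F,gL,gR,kf,cx,ks=0,u=0,side=1):/; s/^    v=np.zeros(5);H0=.*/    v=np.zeros(5);H0=np.diag([1e-6,1e-3,1e-3,KT,KT])\n    if ks:\n        H0[1,1]+=ks*135**2; f=f.copy(); f[1]+=-ks*135*u/' model.py
cat > fit2.py <<'E'
from model import *
import sys
def res(p,full=False):
    gL,gR,kf,ks,cx,cL,cR=p[:7]
    out={}
    for key,tl,tr in(("Lo",0,0),("Ro",0,0),("Ln",1.6,2.297),("Rn",1.6,2.297)):
        a=(gL-tl*PT,gR-tr*PT,kf,cx)
        b0,l0=solve(np.zeros(3),*a)
        c=cL if key[0]=="L" else -cR
        for sy,F in D[key]:
            b,l=solve(np.array([F[0],0,F[2]]),*a,ks,sy-c)
            out.setdefault(key,[]).append(ks*(sy-c-b[1])-F[1])
    if full:return out,l0
    return np.concatenate([np.array(out[k]) for k in out])
for cx in (3,8,13):
  best=None
  for gL,gR in((1.5,2.8),(2.4,3.2)):
    s=least_squares(res,[gL,gR,40,8,cx,10,9.5],bounds=([.5,.5,8,1.5,cx-2.5,9,8.5],[4.5,4.5,400,200,cx+2.5,11,10.5]),loss="soft_l1",f_scale=.5,diff_step=1e-3)
    if best is None or s.cost<best.cost:best=s
  o,l0=res(best.x,True)
  print(best.x.round(2),best.cost.round(3))
  for k in o:print(k,np.round(o[k],2))
  J=best.jac;C=np.linalg.pinv(J.T@J)*.15
  print("gap rad L,R",best.x[:2]/PT,"+-",np.sqrt(np.diag(C))[:2]/PT,"loads now feet,L,R",l0.round(2))
E
time python3 fit2.py
```

```text
[ 2.08  4.07 45.24 22.99  0.5  10.3   9.19] 1.29
Lo [-0.12  0.33 -0.24 -0.28  0.08  0.5   0.29 -0.07  0.7  -0.14]
Ro [-0.03 -0.03 -0.39 -0.17 -0.07 -0.9  -0.59 -0.23 -0.15  0.06]
Ln [ 0.34 -0.5  -0.17 -0.3 ]
Rn [ 0.17  0.22 -0.13 -0.32  0.08]
gap rad L,R [1.30502352 2.55619281] +- [0.0956291  0.11969259] loads now feet,L,R [ 9.91 15.25 18.29  4.43  1.17]
[ 2.2   4.31 43.   32.93  5.5  10.27  9.09] 1.99
Lo [-0.11  0.3   0.05 -0.21  0.15  0.57  0.36 -0.07  0.72 -0.11]
Ro [-0.18 -0.15 -0.68 -0.47 -0.37 -1.2  -0.89 -0.08 -0.01  0.18]
Ln [ 0.49 -0.57 -0.26 -0.4 ]
Rn [ 0.23  0.26 -0.12 -0.47 -0.05]
gap rad L,R [1.38087544 2.70975993] +- [0.12600673 0.16789582] loads now feet,L,R [10.29 16.83 18.12  3.59  0.23]
[  2.63   4.5   33.59 179.4   10.5    9.99   9.09] 2.618
Lo [-0.03  0.07  0.21 -0.25  0.08  0.51  0.3  -0.09  0.82  0.11]
Ro [ 0.08  0.4  -0.25 -0.77 -0.67 -1.49 -1.19 -0.27 -0.18  0.  ]
Ln [ 0.99 -0.58 -0.44 -0.63]
Rn [ 0.09  0.19  0.03 -0.13 -0.13]
gap rad L,R [1.65420465 2.82743339] +- [0.2623356  0.27056244] loads now feet,L,R [12.62 16.53 17.98  1.92  0.  ]
real	0m23.527s
user	0m23.568s
sys	0m0.120s
```

```bash
cat > opt.py <<'E'
from model import *
for gl,gr in((1.3,2.55),(1.3,2.3),(1.15,2.2),(1.45,2.6)):
  for tl,tr in((1.6,2.3),(1.6,2.7),(1.7,2.7),(1.7,2.85)):
    print(gl,gr,tl,tr,solve(np.zeros(3),(gl-tl)*PT,(gr-tr)*PT,45,2)[1].round(1))
E
python3 opt.py
```

```text
1.3 2.55 1.6 2.3 [10.2 15.5 17.7  4.4  1.2]
1.3 2.55 1.6 2.7 [12.4 13.3 14.9  4.8  3.7]
1.3 2.55 1.7 2.7 [12.  13.6 14.2  5.5  3.7]
1.3 2.55 1.7 2.85 [12.4 13.  13.2  5.6  4.9]
1.3 2.3 1.6 2.3 [11.8 14.  16.   4.7  2.6]
1.3 2.3 1.6 2.7 [13.  12.4 13.2  4.9  5.6]
1.3 2.3 1.7 2.7 [12.7 12.7 12.5  5.6  5.6]
1.3 2.3 1.7 2.85 [13.1 12.1 11.4  5.7  6.8]
1.15 2.2 1.6 2.3 [11.6 14.  14.2  5.9  3.4]
1.15 2.2 1.6 2.7 [12.8 12.4 11.4  6.   6.4]
1.15 2.2 1.7 2.7 [12.4 12.7 10.8  6.8  6.4]
1.15 2.2 1.7 2.85 [12.8 12.1  9.7  6.8  7.6]
1.45 2.6 1.6 2.3 [10.7 15.1 19.2  3.3  0.7]
1.45 2.6 1.6 2.7 [12.8 13.1 16.3  3.6  3.2]
1.45 2.6 1.7 2.7 [12.4 13.4 15.6  4.4  3.3]
1.45 2.6 1.7 2.85 [12.8 12.8 14.6  4.4  4.4]
```

```bash

python3 -m jog '[[[-0.0015,0.004,0],[0,0,0],0.06],[[-0.004,0.0108,0],[0,0,0],0.06],[[-0.004,0.0108,0.015],[0,0,0],0.06],[[-0.004,0.0108,0.045],[0,0,0],0.06],[[-0.004,0.0108,0.06],[0,0,0],0.06]]' 20
python3 -m jog '[[[-0.025,-0.025,0],[0,0,0],0.06],[[-0.05,-0.05,0],[0,0,0],0.06],[[-0.075,-0.075,-0.01],[0,0,0],0.06],[[-0.088,-0.093,-0.04],[0,0,0],0.06],[[-0.088,-0.093,-0.07],[0,0,0],0.06]]'
python3 -m jog '[[[0,0,0],[0,0,0],0.06],[[0,0,0],[0,0,0],0.06],[[0,0,0],[0,0,0],0.06],[[0,0,0],[0,0,0],0.06]]'
python3 -c "
from h import *
import cv2
av(4);st();m=vision.camera_model('wrist');im=vision.snapshot('wrist');cv2.imwrite('pics/w10.png',im[:,:,::-1])
p=[465.73,232.1,.3695]
for P in(L,R,B):print(proj('wrist',Tst(p,P),m))
"
```

```text
time: 37.22
tool_pos: [521.6, 252.2, 197.3]
tcp_rot: [58.7, 89.9, -10.5]
ft_force: [-0.1, -0.2, 1.4]
finger_gap: 45.1
time: 37.63
tool_pos: [432.3, 156.8, 125.4]
tcp_rot: [48.5, 89.8, -20.7]
ft_force: [0.2, 0.3, -0.8]
finger_gap: 45.0
time: 37.97
tool_pos: [434.8, 159.8, 127.1]
tcp_rot: [80.3, 89.8, 11.1]
ft_force: [-0.1, 1.0, 0.8]
finger_gap: 45.5
t38.17 pos [434.37 159.67 126.47] sy -55.75 sx -113.09 F [0.01 0.32 0.22] Fsy 0.29 T [ 0.012 -0.011 -0.023] gap 45.28
t38.17 pos [433.9 159.5 125.9] xax [ 0.002  0.    -1.   ] jawang -69.1 F [-0.29 -0.01  0.95] T [-0.019 -0.013 -0.028] gap 45.2 q6 83
[ 74.98568108 223.36106647]
[257.45102808 222.32035388]
[ 91.26314329 -33.4106285 ]
```

View pics/w10.png

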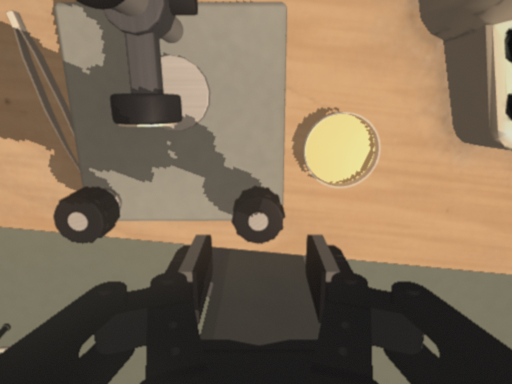

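```bash

python3 -m jog '[[[-0.0015,0,-0.02],[0,0,0],0.06],[[-0.0015,0,-0.04],[0,0,0],0.06],[[-0.0015,0,-0.055],[0,0,0],0.06],[[-0.0015,0,-0.069],[0,0,0],0.06],[[-0.0015,0,-0.069],[0,0,0],0.06]]' >/dev/null
python3 -m jog '[[[0,0,0],[0,0,0],0.06],[[0,0,0],[0,0,0],0.06],[[0,0,0],[0,0,0],0.06],[[0,0,0],[0,0,0],0.06],[[0,0,0],[0,0,0],0.06]]' 20
python3 -c "
from h import *
av(2)"
python3 -m jog '[[[0,0,0],[0,0,0],-0.2],[[0,0,0.0005],[0,0,0],-1],[[0,0,0.0005],[0,0,0],-1],[[0,0,0.0005],[0,0,0],-1]]' 20
python3 -c "
from h import *
av(5);st()
"
```

```text
time: 39.05
tool_pos: [432.2, 159.2, 56.7]
tcp_rot: [82.9, 89.9, 13.7]
ft_force: [0.1, 0.1, -0.0]
finger_gap: 45.3
t39.15 pos [431.97 159.16  56.38] sy -55.36 sx -115.52 F [-0.45 -0.19 -0.3 ] Fsy -0.01 T [ 0.009  0.008 -0.02 ] gap 44.98
time: 39.48
tool_pos: [431.5, 159.2, 56.2]
tcp_rot: [144.9, 90.0, 75.7]
ft_force: [1.0, 1.2, -1.4]
finger_gap: 31.4
t39.73 pos [431.51 159.14  56.23] sy -55.21 sx -115.95 F [ 0.53  1.62 -0.75] Fsy 1.32 T [ 0.273 -0.108  0.006] gap 31.30
t39.73 pos [431.5 159.1  56.2] xax [-0.  0. -1.] jawang -69.2 F [ 0.01  2.1  -0.87] T [ 0.259 -0.113 -0.005] gap 31.3 q6 83
```

Forces are light; turn 0.45 rad in single rows with readings.

```bash

python3 -m jog '[[[0,0,-0.0001],[0,0,-0.07],-1],[[0,0,-0.0002],[0,0,-0.15],-1]]' >/dev/null
python3 -c "
from h import *
st();av(2)"
python3 -m jog '[[[0,0,-0.0001],[0,0,-0.07],-1],[[0,0,-0.0002],[0,0,-0.15],-1]]' >/dev/null
python3 -c "
from h import *
st();av(2)"
python3 -m jog '[[[0,0,-0.0001],[0,0,-0.07],-1],[[0,0,-0.0002],[0,0,-0.15],-1]]' >/dev/null
python3 -c "
from h import *
st();av(6);st()
"
```

```text
t39.90 pos [431.5 159.2  56. ] xax [ 0.  0. -1.] jawang -77.9 F [ 1.55  2.59 -0.07] T [ 0.44  -0.115  0.072] gap 31.4 q6 92
t40.00 pos [431.49 159.24  56.02] sy -55.11 sx -115.94 F [ 0.8   2.55 -1.06] Fsy 2.09 T [ 0.433 -0.037  0.004] gap 31.26
t40.17 pos [431.5 159.3  55.9] xax [ 0.     0.001 -1.   ] jawang -86.3 F [ 0.51  3.22 -1.57] T [ 0.605 -0.089  0.081] gap 30.9 q6 100
t40.27 pos [431.5  159.35  55.87] sy -55.01 sx -115.89 F [ 0.6   3.73 -0.61] Fsy 3.27 T [ 0.647 -0.025 -0.003] gap 31.35
t40.43 pos [431.5 159.4  55.7] xax [ 0.     0.001 -1.   ] jawang -94.8 F [ 0.53  5.66 -0.76] T [ 0.816 -0.057  0.069] gap 31.4 q6 109
t40.73 pos [431.5  159.43  55.7 ] sy -54.93 sx -115.86 F [ 0.16  5.18 -0.79] Fsy 4.77 T [ 0.929 -0.003 -0.05 ] gap 31.29
t40.73 pos [431.5 159.4  55.7] xax [ 0.     0.001 -1.   ] jawang -94.6 F [ 0.95  5.88 -1.05] T [ 0.961 -0.045 -0.039] gap 31.5 q6 108
```

```bash

python3 -m jog '[[[0,0,0],[0,0,0],0.06],[[0,0,0],[0,0,0],0.06],[[0,0,0.02],[0,0,0],0.06],[[0,0,0.05],[0,0,0],0.06],[[0,0,0.09],[0,0,0.12],0.06]]' >/dev/null
python3 -m jog '[[[0,0,0.03],[0,0,0.12],0.06],[[0.02,0.02,0.055],[0,0,0.24],0.06],[[0.04,0.04,0.055],[0,0,0.33],0.06],[[0.065,0.065,0.055],[0,0,0.33],0.06],[[0.088,0.093,0.055],[0,0,0.33],0.06]]' 60 >/dev/null
python3 -m jog '[[[0,0,0],[0,0,0],0.06],[[0,0,0],[0,0,0],0.06],[[0,0,0],[0,0,0],0.06]]' 60
python3 -c "
from h import *
st()"
```

```text
time: 41.82
tool_pos: [519.1, 251.5, 200.0]
tcp_rot: [-69.9, 89.9, -139.0]
ft_force: [0.8, -1.4, -0.0]
finger_gap: 45.0
t41.82 pos [519.1 251.5 200. ] xax [-0.001 -0.001 -1.   ] jawang -69.1 F [ 0.84 -1.35 -0.05] T [0.018 0.041 0.014] gap 45.0 q6 90
```

```bash

python3 -m jog '[[[0.001,0.001,-0.02],[0,0,0],0.06],[[0.001,0.001,-0.04],[0,0,0],0.06],[[0.001,0.001,-0.055],[0,0,0],0.06],[[0.001,0.001,-0.066],[0,0,0],0.06],[[0.001,0.001,-0.066],[0,0,0],0.06]]' >/dev/null
python3 -m jog '[[[0,0,0],[0,0,0],0.06],[[0.0014,-0.0035,0],[0,0,0],0.06],[[0.0029,-0.0075,0],[0,0,0],0.06],[[0.0029,-0.0075,0],[0,0,0],0.06],[[0.0029,-0.0075,0],[0,0,0],0.06]]' >/dev/null
python3 -c "
from h import *
av(4)"
```

```text
t42.85 pos [523.66 245.57 135.06] sy -7.89 sx 1.19 F [-0.08 -0.34 -0.22] Fsy -0.29 T [-0.016 -0.004  0.002] gap 45.18
```

```bash

python3 -m jog '[[[0.0003,-0.0007,0],[0,0,0],0.06],[[0.0005,-0.0014,0],[0,0,0],0.06]]' >/dev/null
python3 -c "
from h import *
av(4)"
python3 -m jog '[[[0.0002,-0.0004,0],[0,0,0],0.06],[[0.0002,-0.0005,0],[0,0,0],0.06]]' >/dev/null
python3 -c "
from h import *
av(4)"
python3 -m jog '[[[0.0002,-0.0005,0],[0,0,0],0.06],[[0.0002,-0.0005,0],[0,0,0],0.06]]' >/dev/null
python3 -c "
from h import *
av(4)"
python3 -m jog '[[[0.0002,-0.0005,0.0001],[0,0,0],0.06],[[0.0002,-0.0005,0.0001],[0,0,0],0.06]]' >/dev/null
python3 -c "
from h import *
av(4)"
python3 -m jog '[[[0.0002,-0.0005,0.0001],[0,0,0],0.06],[[0.0002,-0.0005,0.0001],[0,0,0],0.06]]' >/dev/null
python3 -c "
from h import *
av(4)"
```

```text
t43.22 pos [523.86 244.15 134.58] sy -9.29 sx 0.87 F [ 0.03 -0.02 -0.12] Fsy -0.03 T [0.046 0.017 0.004] gap 45.23
t43.58 pos [524.   243.83 134.61] sy -9.64 sx 0.88 F [-0.27  1.68  0.14] Fsy 1.66 T [0.291 0.13  0.012] gap 45.34
t43.95 pos [524.18 243.38 134.62] sy -10.13 sx 0.88 F [-1.5   3.05 -0.14] Fsy 3.39 T [ 0.593  0.257 -0.012] gap 45.26
t44.32 pos [524.33 242.95 134.7 ] sy -10.58 sx 0.87 F [-2.08  4.87  0.13] Fsy 5.29 T [0.84  0.327 0.019] gap 45.38
t44.68 pos [524.42 242.66 134.75] sy -10.88 sx 0.85 F [-2.6   5.8  -0.41] Fsy 6.35 T [0.971 0.359 0.002] gap 45.29
```

```bash

python3 -m jog '[[[-0.0015,0.0038,0],[0,0,0],0.06],[[-0.004,0.010,0],[0,0,0],0.06],[[-0.007,0.0180,0],[0,0,0],0.06],[[-0.007,0.0180,0],[0,0,0],0.06],[[-0.007,0.0180,0],[0,0,0],0.06]]' >/dev/null
python3 -c "
from h import *
av(4)"
python3 -m jog '[[[-0.0003,0.0006,0],[0,0,0],0.06],[[-0.0004,0.0010,0],[0,0,0],0.06]]' >/dev/null
python3 -c "
from h import *
av(4)"
python3 -m jog '[[[-0.0002,0.0005,0],[0,0,0],0.06],[[-0.0002,0.0005,0],[0,0,0],0.06]]' >/dev/null
python3 -c "
from h import *
av(4)"
python3 -m jog '[[[-0.0002,0.0005,0],[0,0,0],0.06],[[-0.0002,0.0005,0],[0,0,0],0.06]]' >/dev/null
python3 -c "
from h import *
av(4)"
python3 -m jog '[[[-0.0002,0.0005,0.0001],[0,0,0],0.06],[[-0.0002,0.0005,0.0001],[0,0,0],0.06]]' >/dev/null
python3 -c "
from h import *
av(4)"
```

```text
t45.30 pos [517.75 260.09 134.86] sy 7.79 sx 0.92 F [0.16 0.28 0.05] Fsy 0.20 T [ 0.017 -0.005 -0.009] gap 45.27
t45.67 pos [517.33 261.07 134.84] sy 8.85 sx 0.89 F [ 0.18 -0.57 -0.34] Fsy -0.59 T [-0.033 -0.013  0.009] gap 45.26
t46.03 pos [517.08 261.66 134.82] sy 9.49 sx 0.86 F [ 0.01 -0.15 -0.12] Fsy -0.15 T [ 0.022 -0.003 -0.004] gap 45.15
t46.40 pos [516.9  262.16 134.84] sy 10.02 sx 0.88 F [-0.19  0.23 -0.06] Fsy 0.29 T [ 0.01   0.005 -0.001] gap 45.04
t46.77 pos [516.73 262.53 134.91] sy 10.43 sx 0.86 F [-0.04 -0.86 -0.25] Fsy -0.79 T [-0.131 -0.071 -0.004] gap 45.12
```

```bash

python3 -m jog '[[[-0.0002,0.0005,0],[0,0,0],0.06],[[-0.0002,0.0005,0],[0,0,0],0.06]]' >/dev/null
python3 -c "
from h import *
av(4)"
python3 -m jog '[[[-0.0002,0.0005,0],[0,0,0],0.06],[[-0.0002,0.0005,0],[0,0,0],0.06]]' >/dev/null
python3 -c "
from h import *
av(4)"
python3 -m jog '[[[-0.0002,0.0005,0.0001],[0,0,0],0.06],[[-0.0002,0.0005,0.0001],[0,0,0],0.06]]' >/dev/null
python3 -c "
from h import *
av(4)"
cat > fit3.py <<'E'
from model import *
D["Rf"]=dat([(-9.64,-.27,1.68,.14),(-10.13,-1.5,3.05,-.14),(-10.58,-2.08,4.87,.13),(-10.88,-2.6,5.8,-.41)])
D["Lf"]=dat([(10.43,-.04,-.86,-.25)]+eval(open('lf.txt').read()))
def res(p,full=False):
    gL,gR,kf,ks,cx,cL,cR=p[:7]
    out={}
    for key,tl,tr in(("Lo",0,0),("Ro",0,0),("Ln",1.6,2.297),("Rn",1.6,2.297),("Rf",1.6,2.74),("Lf",1.6,2.74)):
        a=(gL-tl*PT,gR-tr*PT,kf,cx)
        b0,l0=solve(np.zeros(3),*a)
        c=cL if key[0]=="L" else -cR
        for sy,F in D[key]:
            b,l=solve(np.array([F[0],0,F[2]]),*a,ks,sy-c)
            out.setdefault(key,[]).append(ks*(sy-c-b[1])-F[1])
    if full:return out,l0
    return np.concatenate([np.array(out[k]) for k in out])
for cx in (0,5,10):
    s=least_squares(res,[2.1,3.7,40,20,cx,10,9.5],bounds=([.5,.5,8,1.5,cx-2.5,9,8.5],[4.5,4.5,400,200,cx+2.5,11,10.5]),loss="soft_l1",f_scale=.5,diff_step=1e-3)
    o,l0=res(s.x,True)
    print(s.x.round(2),s.cost.round(3))
    for k in o:print(k,np.round(o[k],2))
    J=s.jac;C=np.linalg.pinv(J.T@J)*.15
    print("gap rad L,R",s.x[:2]/PT,"+-",np.sqrt(np.diag(C))[:2]/PT,"loads now feet,L,R",l0.round(2))
E
```

```text
t47.13 pos [516.58 262.93 134.92] sy 10.85 sx 0.86 F [ 1.07 -3.25 -0.84] Fsy -3.42 T [-0.414 -0.173 -0.022] gap 45.37
t47.50 pos [516.4  263.4  134.94] sy 11.36 sx 0.86 F [ 1.82 -4.24 -0.57] Fsy -4.61 T [-0.721 -0.279 -0.004] gap 45.26
t47.87 pos [516.25 263.77 134.99] sy 11.76 sx 0.85 F [ 2.13 -5.1   0.11] Fsy -5.53 T [-0.905 -0.365  0.003] gap 45.50
```

```bash
echo "[(10.85,1.07,-3.25,-.84),(11.36,1.82,-4.24,-.57),(11.76,2.13,-5.1,.11)]" > lf.txt; python3 fit3.py
```

```text
[ 2.03  4.03 45.06 21.41 -2.5  10.33  9.21] 1.424
Lo [-0.18  0.25 -0.37 -0.32  0.03  0.46  0.24 -0.14  0.64 -0.2 ]
Ro [ 0.02  0.03 -0.21  0.01  0.1  -0.72 -0.52 -0.19 -0.1   0.1 ]
Ln [ 0.2  -0.51 -0.15 -0.29]
Rn [ 0.22  0.27 -0.06 -0.15  0.25]
Rf [-0.18 -0.27  0.06  0.09]
Lf [ 0.16 -0.49  0.18  0.65]
gap rad L,R [1.27583933 2.5291394 ] +- [0.08152297 0.09289944] loads now feet,L,R [11.65 12.38 15.58  5.13  4.31]
[ 2.04  4.02 47.06 18.66  2.5  10.32  9.21] 1.891
Lo [-0.11  0.37 -0.12 -0.25  0.09  0.52  0.3  -0.05  0.7  -0.15]
Ro [-0.01 -0.04 -0.51 -0.29 -0.19 -1.02 -0.71 -0.29 -0.19  0.02]
Ln [ 0.17 -0.64 -0.31 -0.46]
Rn [ 0.19  0.27 -0.03 -0.31  0.09]
Rf [-0.17 -0.22  0.12  0.16]
Lf [ 0.16 -0.54  0.1   0.55]
gap rad L,R [1.28171845 2.52456155] +- [0.08511743 0.09740956] loads now feet,L,R [12.55 13.24 14.32  4.85  4.09]
[ 2.2   4.16 42.47 21.44  7.5  10.27  9.19] 2.826
Lo [-0.18  0.17  0.17 -0.26  0.08  0.52  0.29 -0.16  0.65 -0.15]
Ro [ 0.04  0.14 -0.76 -0.59 -0.49 -1.31 -1.01 -0.31 -0.21 -0.  ]
Ln [ 0.39 -0.77 -0.56 -0.75]
Rn [ 0.24  0.36  0.12 -0.31 -0.18]
Rf [-0.21 -0.19  0.2   0.26]
Lf [ 0.43 -0.52  0.04  0.46]
gap rad L,R [1.38266585 2.61118757] +- [0.09951353 0.10748289] loads now feet,L,R [13.58 14.13 13.93  4.03  3.38]
```

```bash

python3 -m jog '[[[0.0015,-0.004,0],[0,0,0],0.06],[[0.0035,-0.0112,0],[0,0,0],0.06],[[0.0035,-0.0112,0.015],[0,0,0],0.06],[[0.0035,-0.0112,0.045],[0,0,0],0.06],[[0.0035,-0.0112,0.06],[0,0,0],0.06]]' 20
python3 -m jog '[[[-0.025,-0.025,0],[0,0,0],0.06],[[-0.05,-0.05,0],[0,0,0],0.06],[[-0.075,-0.075,-0.01],[0,0,0],0.06],[[-0.087,-0.093,-0.04],[0,0,0],0.06],[[-0.087,-0.093,-0.07],[0,0,0],0.06]]'
python3 -m jog '[[[0,0,0],[0,0,0],0.06],[[0,0,0],[0,0,0],0.06],[[0,0,0],[0,0,0],0.06],[[0,0,0],[0,0,0],0.06],[[0,0,0],[0,0,0],0.06]]'
python3 -c "
from h import *
av(4);st()
"
```

```text
time: 48.28
tool_pos: [520.1, 253.1, 197.5]
tcp_rot: [118.1, 89.9, 48.9]
ft_force: [0.7, -0.2, 0.3]
finger_gap: 45.1
time: 48.7
tool_pos: [431.9, 158.0, 125.6]
tcp_rot: [81.9, 89.8, 12.7]
ft_force: [0.3, 0.9, -0.0]
finger_gap: 45.4
time: 49.12
tool_pos: [434.2, 160.7, 127.1]
tcp_rot: [86.1, 89.8, 17.0]
ft_force: [0.2, 0.1, 0.5]
finger_gap: 45.4
t49.32 pos [433.5  160.43 126.2 ] sy -54.73 sx -113.64 F [-0.03  0.01 -0.38] Fsy 0.02 T [0.002 0.019 0.003] gap 45.31
t49.32 pos [433.1 160.3 125.7] xax [ 0.001  0.    -1.   ] jawang -69.2 F [-0.55 -0.74 -0.6 ] T [0.007 0.065 0.03 ] gap 45.2 q6 83
```

```bash

python3 -m jog '[[[-0.001,-0.0005,-0.02],[0,0,0],0.06],[[-0.001,-0.0005,-0.04],[0,0,0],0.06],[[-0.001,-0.0005,-0.055],[0,0,0],0.06],[[-0.001,-0.0005,-0.069],[0,0,0],0.06],[[-0.001,-0.0005,-0.069],[0,0,0],0.06]]' >/dev/null
python3 -m jog '[[[0,0,0],[0,0,0],0.06],[[0,0,0],[0,0,0],0.06],[[0,0,0],[0,0,0],0.06],[[0,0,0],[0,0,0],0.06],[[0,0,0],[0,0,0],0.06]]' 20
python3 -m jog '[[[0,0,0],[0,0,0],-0.2],[[0,0,0.0005],[0,0,0],-1],[[0,0,0.0005],[0,0,0],-1],[[0,0,0.0005],[0,0,0],-1]]' 20
python3 -c "
from h import *
av(4);st()
"
```

```text
time: 50.15
tool_pos: [432.3, 159.6, 56.9]
tcp_rot: [83.2, 89.9, 14.1]
ft_force: [-0.4, 0.4, -0.5]
finger_gap: 45.5
time: 50.48
tool_pos: [431.9, 159.4, 56.7]
tcp_rot: [73.0, 90.0, 3.8]
ft_force: [0.7, -0.6, 0.1]
finger_gap: 30.9
t50.68 pos [431.9  159.45  56.74] sy -55.06 sx -115.48 F [1.35 0.02 0.76] Fsy -0.47 T [-0.062 -0.226 -0.004] gap 31.45
t50.68 pos [431.9 159.4  56.7] xax [ 0.001  0.    -1.   ] jawang -69.2 F [ 2.34 -0.58  1.46] T [-0.06  -0.221  0.008] gap 31.3 q6 83
```

```bash
S='from h import *
s=r.sense();print(s["wrist_torque"][2].round(3),s["ft_force"].round(1))'
python3 -m jog '[[[0,0,0],[0,0,-0.03],-1]]' >/dev/null; python3 -c "$S"
python3 -m jog '[[[0,0,-0.0001],[0,0,-0.03],-1]]' >/dev/null; python3 -c "$S"
python3 -m jog '[[[0,0,0],[0,0,-0.03],-1]]' >/dev/null; python3 -c "$S"
python3 -m jog '[[[0,0,-0.0001],[0,0,-0.03],-1]]' >/dev/null; python3 -c "$S"
python3 -m jog '[[[0,0,0],[0,0,-0.03],-1]]' >/dev/null; python3 -c "$S
av(3);st()"
```

```text
0.08 [ 2.3  1.2 -0.7]
0.132 [ 1.4 -0.   2.4]
0.127 [ 1.8 -0.4  0.8]
0.121 [ 0.5 -0.1  1.7]
0.129 [ 1.  -0.2  0.5]
t51.25 pos [431.8  159.55  56.51] sy -54.93 sx -115.54 F [1.23 0.27 0.91] Fsy -0.19 T [ 0.059 -0.234  0.03 ] gap 31.21
t51.25 pos [431.8 159.5  56.5] xax [ 0.  0. -1.] jawang -77.7 F [1.28 0.11 0.73] T [ 0.059 -0.227 -0.001] gap 31.3 q6 92
```

```bash

python3 -m jog '[[[0,0,0],[0,0,0],0.06],[[0,0,0],[0,0,0],0.06],[[0,0,0.02],[0,0,0],0.06],[[0,0,0.04],[0,0,0],0.06],[[0,0,0.05],[0,0,0],0.06]]' >/dev/null
python3 -m jog '[[[-0.01,0.026,0],[0,0,0.1],0.06],[[-0.02,0.052,0],[0,0,0.15],0.06],[[-0.03,0.08,0],[0,0,0.15],0.06],[[-0.04,0.1055,0],[0,0,0.15],0.06],[[-0.04,0.1055,0],[0,0,0.15],0.06]]' >/dev/null
python3 -m jog '[[[0,0,0],[0,0,0],0.06],[[0,0,0],[0,0,0],0.06],[[0,0,0],[0,0,0],0.06]]'
python3 -c "
from h import *
import cv2
av(3);st();m=vision.camera_model('wrist');im=vision.snapshot('wrist');cv2.imwrite('pics/w11.png',im[:,:,::-1])
p=[465.73,232.1,.3695]
for P in(L,R,B):print(proj('wrist',Tst(p,P),m))
"
```

```text
time: 52.33
tool_pos: [391.8, 264.1, 106.1]
tcp_rot: [-54.4, 90.0, -123.6]
ft_force: [-0.2, 0.2, 0.4]
finger_gap: 45.7
t52.48 pos [391.95 264.09 106.22] sy 56.94 sx -114.94 F [-0.35  0.11  0.07] Fsy 0.22 T [-0.022 -0.006  0.011] gap 45.20
t52.48 pos [391.9 264.1 106.2] xax [-0. -0. -1.] jawang -69.3 F [-0.08 -0.22  0.17] T [-0.029  0.04   0.002] gap 45.2 q6 97
[258.66205457 232.79570444]
[461.43285255 231.31879598]
[454.50540154 -70.68156791]
```

View pics/w11.png

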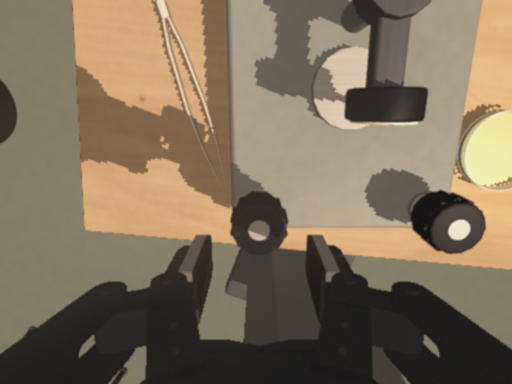

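Knob at (259,231), centred between the jaws (col 260). Descend and grip.

```bash
S='from h import *
s=r.sense();print(s["wrist_torque"][2].round(3),s["ft_force"].round(1))'
python3 -m jog '[[[0,0,-0.012],[0,0,0],0.06],[[0,0,-0.025],[0,0,0],0.06],[[0,0,-0.038],[0,0,0],0.06],[[0,0.0003,-0.050],[0,0,0],0.06],[[0,0.0003,-0.050],[0,0,0],0.06]]' >/dev/null
python3 -m jog '[[[0,0,0],[0,0,0],0.06],[[0,0,0],[0,0,0],0.06],[[0,0,0],[0,0,0],0.06],[[0,0,0],[0,0,0],0.06],[[0,0,0],[0,0,0],0.06]]' 20
python3 -m jog '[[[0,0,0],[0,0,0],-0.2],[[0,0,0.0005],[0,0,0],-1],[[0,0,0.0005],[0,0,0],-1],[[0,0,0.0005],[0,0,0],-1]]' 20
python3 -c "
from h import *
av(4);st()
"
python3 -m jog '[[[0,0,0],[0,0,-0.03],-1]]' >/dev/null; python3 -c "$S"
python3 -m jog '[[[0,0,-0.0001],[0,0,-0.03],-1]]' >/dev/null; python3 -c "$S"
python3 -m jog '[[[0,0,0],[0,0,-0.03],-1]]' >/dev/null; python3 -c "$S
av(3);st()"
```

```text
time: 53.37
tool_pos: [392.1, 265.5, 57.1]
tcp_rot: [96.5, 89.9, 27.4]
ft_force: [0.5, -0.3, 1.1]
finger_gap: 45.1
time: 53.7
tool_pos: [392.1, 264.8, 57.1]
tcp_rot: [35.4, 89.9, -33.8]
ft_force: [1.7, -4.9, 1.6]
finger_gap: 31.4
t53.90 pos [392.11 264.8   57.1 ] sy 57.55 sx -114.53 F [ 2.49 -4.79  1.88] Fsy -5.36 T [-0.758 -0.376  0.029] gap 31.33
t53.90 pos [392.1 264.8  57.1] xax [ 0.001 -0.001 -1.   ] jawang -69.2 F [ 2.17 -5.3   2.18] T [-0.739 -0.364  0.068] gap 31.3 q6 97
0.149 [ 1.6 -4.2  1.3]
0.103 [ 0.9 -5.   2.4]
0.172 [ 1.2 -5.2  1.5]
t54.30 pos [392.08 264.85  57.02] sy 57.60 sx -114.54 F [ 1.97 -4.21  1.67] Fsy -4.64 T [-0.692 -0.327  0.066] gap 31.18
t54.30 pos [392.1 264.8  57. ] xax [ 0.001 -0.001 -1.   ] jawang -74.4 F [ 1.98 -4.24  0.87] T [-0.66  -0.309  0.023] gap 31.1 q6 102
```

```bash

python3 -m jog '[[[0,0,0],[0,0,0],0.06],[[0,0,0],[0,0,0],0.06],[[0,0,0.02],[0,0,0],0.06],[[0,0,0.05],[0,0,0],0.06],[[0,0,0.09],[0,0,0],0.06]]' >/dev/null
python3 -m jog '[[[-0.02,0.02,0.02],[0,0,0],0.06],[[-0.04,0.04,0.04],[0,0,0],0.06],[[-0.06,0.07,0.06],[0,0,0],0.06],[[-0.08,0.1,0.08],[0,0,0],0.06],[[-0.08,0.12,0.09],[0,0,0],0.06]]'
python3 -m jog '[[[0,0,0],[0,0,0],0.06],[[0,0,0],[0,0,0],0.06],[[0,0,0],[0,0,0],0.06],[[0,0,0],[0,0,0],0.06]]'
python3 - <<'E'
from h import *
import cv2
im=vision.snapshot("scene");cv2.imwrite("pics/s12.png",cv2.resize(im[190:300,110:250],None,fx=5,fy=5,interpolation=cv2.INTER_CUBIC)[:,:,::-1])
im=vision.snapshot("top");cv2.imwrite("pics/t12.png",cv2.resize(im[170:270,120:245],None,fx=6,fy=6,interpolation=cv2.INTER_CUBIC)[:,:,::-1])
st()
E
```

```text
time: 55.13
tool_pos: [309.0, 388.4, 239.9]
tcp_rot: [150.8, 89.8, 76.6]
ft_force: [0.7, 0.6, 0.3]
finger_gap: 45.4
time: 55.47
tool_pos: [311.4, 384.1, 235.4]
tcp_rot: [-58.3, 89.9, -132.7]
ft_force: [-0.0, -0.1, 0.7]
finger_gap: 45.4
t55.57 pos [311.7 384.1 235.7] xax [-0.001 -0.001 -1.   ] jawang -74.4 F [ 0.23  0.24 -0.4 ] T [-0.018 -0.003  0.036] gap 45.3 q6 119
```

View pics/s12.png

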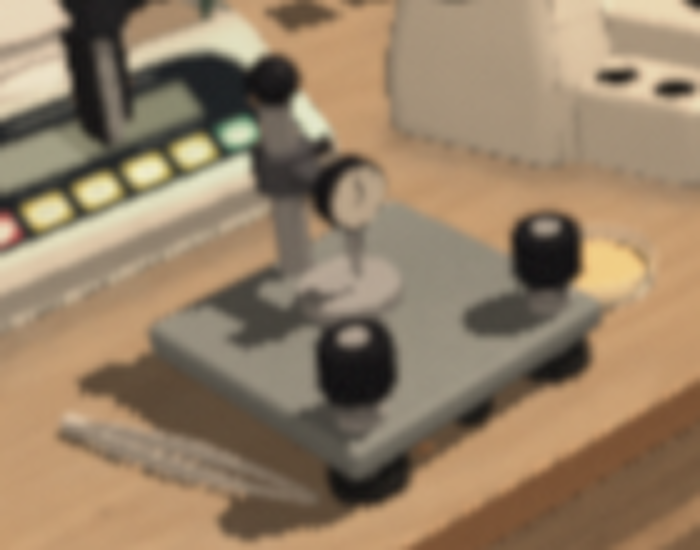

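View pics/t12.png

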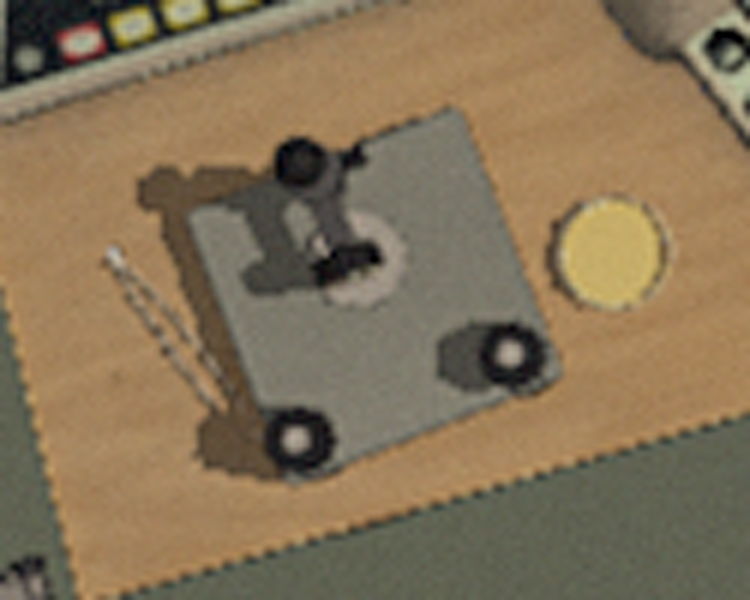

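The stand, forceps and dish are at their original pixels (ball (300,163), knobs (298,438) and (510,352)). Both knobs sit lower, and the robot is clear.

```bash
python3 -c "
from bench import order
print(order.hand_in())"
```

```text
the job is handed in; nothing more can be done
None
```

I turned both knobs clockwise, the left by about 1.69 rad and the right by about 2.89 rad, then let go, backed off and handed in at about 56 s. `hand_in` gave no verdict, so I don't know whether it passed. I never measured the tip loads directly.

**Ball pushes:** Before the last trim, the stand resisted a push from either side right away, at about 3.8 N/mm on the right and 2.3–4 N/mm on the left. There was no loose rocking plateau like the one the right side showed at the start. A spring model fitted to all the pushes put the left tip at about 5 N, the right at about 4 N and each fixed foot above 11 N.

**Last trim:** I then added 0.15 rad on the right and 0.09 rad on the left, and did not repeat the ball push after that. While turning, the knobs took 0.12–0.15 N m against 0.03 N m free, so both tips were bearing.

**Bystanders:** The final pictures show the stand, forceps and petri dish where they started. I did not look separately at the slide carton or beaker, but the arm never went near them.

**Disagreements:**
- **Right gap:** the push data put the right tip's starting gap at about 2.5 rad, more than the stated maximum of 2.2 rad, so I stopped a little short of the formula's 3.0 rad.
- **Left side:** the first left push was disturbed by friction on the ball, so the formula gave 1.7–1.9 rad there, and the 1.69 rad I turned is at the low end.

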